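# Hook a stuck slide key out of its guide

## Task

The steel slide key is trapped in the narrow slot of the aluminium guide, behind two stops, each of which sticks out of one side wall or the other, which you cannot tell beforehand. Take the hooked pick off its stand, reach its hook into the slot and down into the key's eye, and drag the key out by feel, shifting it sideways round each stop and never pulling hard against one, until it lies wholly outside the slot, flat on the guide's landing plate. Go gently, touch the key only with the pick, leave the jar, beaker and tape roll alone, and finally put the pick back on its stand.

Things in the scene. Friction and masses are not known exactly. Their poses are not given: they have to be found in the camera images.
- guide: Fixed aluminium slide guide, 230 long x 72 wide x 50 high (mm). Origin on the worktop below the slot's mouth; x runs into the slot, z up. Base plate 8 thick from x = -105 to 125; its open front part (x = -105 to 0, surface z = 8, rims 5 high) is the landing plate. The block with the slot stands from x = 0 to 125.
- slot_mouth (a point): Middle of the slot's floor at its open mouth, 8 above the guide's origin; same axes. The slot is 28 wide (y -14 to 14), 36 high, 117 deep, closed at the back. Its 6 thick roof has an 8 wide sight slit along the middle, too narrow for fingers. Two stops inside: see slot_stops.
- slot_stops (a point): Point in the slot's middle line 50 behind the mouth, on the floor. Two blunt fixed teeth, each 6 long (x), 12 high from the floor, stick 7 out of a side wall: one at x = 47 to 53, one at x = 2 to 8. Each is on the +y or the -y wall, either way, not known beforehand. The key passes one only when held along the opposite wall; in the middle it is blocked.
- slide_key: Loose steel key, 36 long x 18 wide x 8 thick, 50 to 100 g, flat on the slot's floor behind both stops, its eye 70 to 88 behind the mouth. Origin on its underside at the eye's centre; x points into the slot. It spans x = -12 to 24; square shoulders at x = -8 (the nose before them is 14 wide).
- key_eye (a point): Centre of the key's eye at its top face (8 above the key's origin); same axes. The eye is a through hole 12 long (x) by 8 wide (y). The hook pulls on the bar in front of it, x = -12 to -6. The key slides with under 2 N; the pick may press on key or guide with up to 20 N.
- pick: Loose hooked pick, 80 g, lying level in its stand, hook down. Origin at the middle of its handle, a bar 90 long (x) x 14 wide (y) x 20 high; x points to the hook end, z up. Grip the handle from above between the forks, across its width and hard (80 N or more), or it turns in the fingers when the hook meets resistance.
- hook_tip (a point): Lowest point of the hook, at (160, 0, -33.5) in the pick's frame; same axes. The 6 thick shank is cranked down in front of the handle (x = 46 to 62), runs level with its axis at z = -16 and ends at x = 160 in a 5 thick hook straight down, with a rounded tip.
- pick_stand: Fixed dark steel stand on a 110 x 56 base, 66 high; origin under its middle, x along the handle. Two forks at x = -36 and 36, each 8 thick, carry the handle's underside at z = 44 between cheeks 20 apart, flared at the top; 64 of free length between the forks.
- stand_seat (a point): Where the middle of the seated handle belongs, 54 above the stand's origin; same axes. The seated handle's x points along this x.
- sample_jar: Bystander: jar with a white lid, 63 x 62 x 75, standing; origin under its middle. Leave it alone.
- beaker: Bystander: small clear beaker, 55 x 55 x 70, standing; origin under its middle. Leave it alone.
- tape_roll: Bystander: roll of tape lying flat, 92 x 92 x 19; origin under its middle. Leave it alone.
Not all that is in view belongs to the job. What is shaped like the pick_stand but yellow is not meant.

How it is judged:
By the outcome, as a careful person would: the job done as asked, in the order asked, and still so for the second after the job is handed in, with the robot touching nothing.
It also fails if it takes over 72 s, if anything falls off the work surface, if the arm or the gripper's body presses on something with over 40 N, if the wrist force passes 120 N, or if a joint passes its speed limit or range.

## Robot

A 6-joint arm with a two-finger parallel gripper is mounted at the origin on a cart in front of the work surface, level with it; the furniture and walls round the work are solid. World frame = base frame: x ahead of the robot, y to its left, z up, the work surface at z = 0. Lengths are in m, angles in rad, forces in N, time in s.
With the tool pointing down it reaches from about 0.15 to 0.775 m from the base axis. Payload 6.1 kg.
Tool frame: the origin (TCP) lies at the very end of the fingers, on their centre line; the grasp point (between the pads) lies 19 mm behind it; z points along the fingers, y is the line along which they close (so a half turn about z gives the same grasp; the last joint's range is limited). The gripper opens to 85 mm and grips with 20 to 120 N. Pads are 22 mm wide; open, the fingers measure 114 mm over their backs; the gripper's body (76 mm by 85 mm) begins 54 mm behind the grasp point. The pads swing forward as they close: fully open they stand 13 mm farther back than shut.
Start: joints at [-1.338, 0.126, -0.04, 1.405, 0, 1.571], TCP at [0.121, -0.511, 0.231] pointing down, gripper open.
Joint ranges: [-2.72, 2.72], [-0.95, 1.95], [-1.27, 1.35], [-1.78, 2.02], [-1.46, 1.47], [-3.14, 3.14]. Speed limits (rad/s): [2.39, 2.39, 3.01, 3.14, 3.14, 3.14].

## Interface

Orientations are given as a unit quaternion [w, x, y, z].
In Python, from rig import * gives the robot as it stands.
- The arm moves only by the tool servo_tool, never from a script. Its argument "series" is a list of rows, each an object of numbers: "gripper": the gripper command: -1 is fully open, 1 is shut, values between are in proportion; "tx", "ty", "tz": the shift along the tool's x, y, z each as a share of 0.12 m, from -1 to 1; "wx", "wy", "wz": the turn, a rotation vector about the tool's x, y, z each as a share of 60 degrees, from -1 to 1. In form: [{"gripper": .., "tx": .., "ty": .., "tz": .., "wx": .., "wy": .., "wz": ..}, ...]. A call has 1 to 10 rows; each row shifts and turns the commanded pose from where the row before left it, along the tool's axes as they then stand; what a row does not reach is not made up. A row lasts 1/12 s, in which the tool goes at most 41.7 mm and 7.16 degrees, less where a joint would pass 70% of its speed; a pose out of reach is approached as far as the arm can. A call with a number of a shift or a turn outside -1 to 1 is refused whole. A call with a gripper value outside its range is refused whole. The fingers move at their own pace and stop on an object; "force" is the grip in N (left out, the last holds). Time passes only in rows, so rows that do not move let the fingers close. It gives the time, the measured TCP pose, the force, the opening and the grip force at its end, in the units of the state.
- read_state(): the state, without advancing time (a new reading comes with each control period).
- grab_frame(name): name is "scene" or "top" or "wrist"; returns (picture, depth): 400x640x3 uint8, blue, green, red; 400x640 float32, m along the optical axis (not along the pixel's ray), 0 where there is no reading.
- camera_params(name): a dict with "vertical_fov" (degrees; the focal length in pixels is half the picture's height over the tangent of half this angle, whatever the lens; pixels are square), "cx", "cy" (the principal point, pixels), "k1" (the pictures are not rectified: a ray, as slopes to the right and down, at radius r is drawn at 1 + k1 r^2 times it, then the intrinsics apply), "R" (3x3) and "t" (3): a world point X has camera coordinates R X + t. Camera axes: x right, y down, z forward; pixel columns grow to the right and rows downward; lengths in m; the calibration is good to about 2 mm. A picture is of the moment at which its call begins: read the wrist's pose just before it. camera_params takes no time and is no camera call; for the wrist camera it gives the pose at the moment of the call.
- finish_job(): hands the job in; it is judged then, once.
The state is a dict: "t": time; "q": joint angles; "qd": joint speeds; "tau": joint torques, N m; "eef_pos": TCP position; "eef_rot": TCP orientation; "ft_force": force on the tool from outside, world axes, zero at the start; "wrist_torque": the same for the moment, N m; "grip_width": opening from 0.0 (shut) to 1.0 (fully open); "finger_force": force on a finger pad.
Only numpy, scipy, OpenCV 4.12 (cv2) and the standard library are available. Lean on these libraries where they do the work, as an engineer would, in place of code of your own. Each camera call takes 0.05 s, during which the arm holds its last target. There are 200 camera calls.

## Working session

There is one attempt and no reset: what is moved stays moved. The work goes in short steps, Python scripts to look and compute and a tool call to move; the robot and the scene stay as the last step left them, time stands still between calls to the robot, and variables do not carry over. Pictures are saved under pics/ and viewed, at most 10 in all, crops included, and the job is handed in when it is done.

Besides the shell and the picture viewer there is one more tool, called after "Request:" as name(argument=value, ...) on one line, values as JSON. servo_tool: Moves the arm, as the interface text tells. Shift numbers are shares of 0.12 m and turn numbers shares of 60 degrees, none past 1 either way. Its arguments: {"type":"object","properties":{"series":{"type":"array"},"force":{"type":"number"}},"required":["series"]}

```bash
ls; mkdir -p pics; cat > h.py <<'E'
from rig import *
import numpy as np, cv2
def save(n,f):
    cv2.imwrite('pics/'+f,n)
E
python3 - <<'E'
from h import *
import pickle
s=read_state();print(s)
for n in ("top","scene"):
    p=camera_params(n); im,d=grab_frame(n); pickle.dump((im,d,p),open(n+'.pkl','wb')); save(im,n+'1.png'); print(n,p)
E
```

```text
pics
{'t': 0.0, 'q': array([-1.33803317e+00,  1.26424685e-01, -4.06183687e-02,  1.40541579e+00,
        8.35793524e-06,  1.57079961e+00]), 'qd': array([ 9.84109850e-04,  2.20034207e-04,  5.34828435e-04,  2.09767335e-03,
        1.04350886e-03, -8.34557421e-05]), 'tau': array([ 1.64647972e-03, -4.35915577e+01,  3.52921164e+01,  1.73381151e-02,
        1.97350791e-04, -3.16593130e-06]), 'eef_pos': array([ 0.12100668, -0.510437  ,  0.2305003 ]), 'eef_rot': array([-8.26120420e-04,  9.93235153e-01,  1.16117357e-01, -9.23755976e-05]), 'ft_force': array([0.61144584, 0.14005522, 0.01693434]), 'wrist_torque': array([-0.04257624, -0.0379282 ,  0.02192856]), 'finger_force': 0.0, 'grip_width': 0.9961185495373094}
top {'vertical_fov': 44.029814993383035, 'cx': 330.1600313974571, 'cy': 196.00946423980668, 'k1': 0.026288054684844256, 'R': array([[-0.0055176 , -0.99998053, -0.00291352],
       [-0.99396686,  0.00580354, -0.10952719],
       [ 0.10954197,  0.00229162, -0.99397953]]), 't': array([0.05829487, 0.54784691, 1.27082454])}
scene {'vertical_fov': 45.925612496289276, 'cx': 324.6242444083346, 'cy': 197.28691763641686, 'k1': -0.023551823219183657, 'R': array([[-0.4670363 , -0.88405089,  0.01819676],
       [-0.67700754,  0.34426779, -0.6504925 ],
       [ 0.56880391, -0.31612295, -0.75929467]]), 't': array([0.31173154, 0.40570814, 1.1168623 ])}
```

View pics/top1.png

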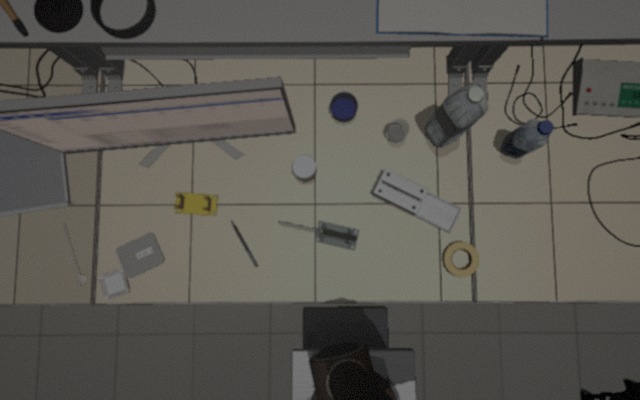

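View pics/scene1.png

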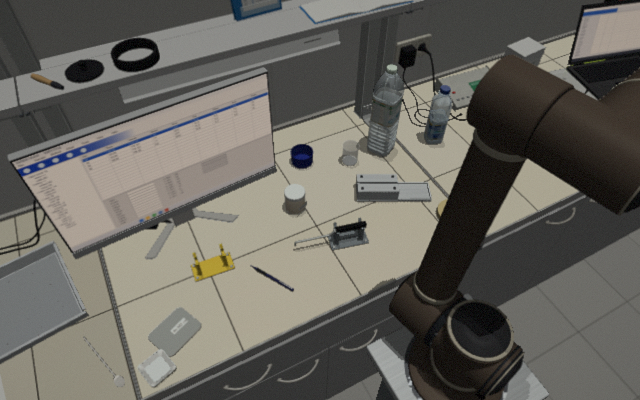

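The real stand is the dark steel one at (337,235) carrying the pick, whose hook is near (281,223). The yellow lookalike at (196,204) is not meant. The guide is at (415,200), with the landing plate to the right and the closed end to the left. I'll enlarge this area to confirm it and to read points.

```bash
python3 - <<'E'
from h import *
import pickle
im,d,p=pickle.load(open('top.pkl','rb'))
c=im[160:260,270:470]
c=cv2.resize(c,None,fx=4,fy=4,interpolation=cv2.INTER_CUBIC)
c=cv2.convertScaleAbs(c,alpha=1.5)
save(c,'crop1.png')
E
```

```text
(no output)
```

View pics/crop1.png

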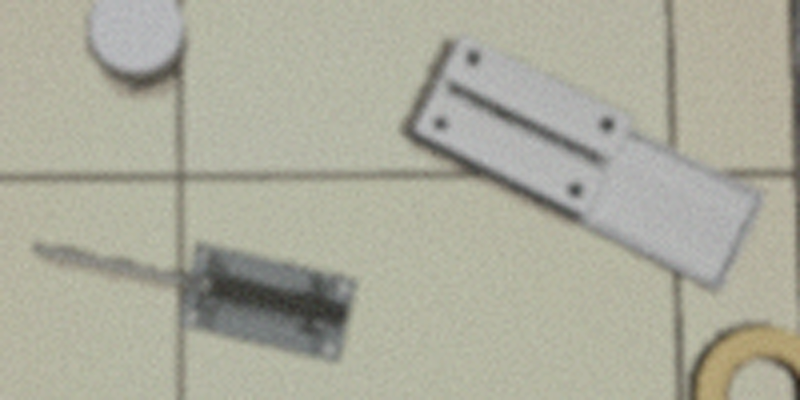

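The crop confirms three things:
- The dark stand has the black handle from about (205,278) to (345,312) in crop pixels, and the hook end at (38,247).
- The guide's slit runs from (450,87) to (605,160).
- The landing plate's end corners are at (762,197) and (718,288).

```bash
cat >> h.py <<'E'
def ray_hit(p,u,v,z,h=400):
    f=h/2/np.tan(np.radians(p['vertical_fov']/2))
    K=np.array([[f,0,p['cx']],[0,f,p['cy']],[0,0,1.]])
    x=cv2.undistortPoints(np.array([[[u,v]]],float),K,np.array([p['k1'],0,0,0.]))[0,0]
    R=np.array(p['R']);t=np.array(p['t'])
    c=-R.T@t; r=R.T@np.array([x[0],x[1],1.])
    return c+r*(z-c[2])/r[2]
def proj(p,X,h=400):
    f=h/2/np.tan(np.radians(p['vertical_fov']/2))
    K=np.array([[f,0,p['cx']],[0,f,p['cy']],[0,0,1.]])
    return cv2.projectPoints(np.array(X,float).reshape(-1,3),cv2.Rodrigues(np.array(p['R']))[0],np.array(p['t']),K,np.array([p['k1'],0,0,0.]))[0].reshape(-1,2)
E
python3 - <<'E'
from h import *
import pickle
im,d,p=pickle.load(open('top.pkl','rb'))
for n,u,v,z in [('bt',455,38,.05),('bb',412,125,.05),('ft',632,115,.05),('fb',582,212,.05),('s1',450,87,.05),('s2',605,160,.05),('l1',762,197,.013),('l2',718,288,.013),('h1',205,278,.064),('h2',345,312,.064),('hook',38,247,.038),('sA',202,243,.005),('sB',356,283,.005),('sC',338,360,.005),('sD',184,325,.005)]:
    print(n,ray_hit(p,270+u/4,160+v/4,z).round(4), )
E
```

```text
bt [ 0.6146 -0.0848  0.05  ]
bb [ 0.5577 -0.0559  0.05  ]
ft [ 0.5634 -0.1984  0.05  ]
fb [ 0.5007 -0.1645  0.05  ]
s1 [ 0.5824 -0.081   0.05  ]
s2 [ 0.5342 -0.1802  0.05  ]
l1 [ 0.5127 -0.29    0.013 ]
l2 [ 0.4527 -0.259   0.013 ]
h1 [0.4589 0.0782 0.064 ]
h2 [ 0.4369 -0.0105  0.064 ]
hook [0.4808 0.1872 0.038 ]
sA [0.4847 0.0814 0.005 ]
sB [ 0.4575 -0.021   0.005 ]
sC [ 0.4067 -0.0084  0.005 ]
sD [0.4304 0.0935 0.005 ]
```

Request:
servo_tool(series=[{"gripper": -1, "tx": 0.227, "ty": -0.238}, {"gripper": -1, "tx": 0.227, "ty": -0.238}, {"gripper": -1, "tx": 0.227, "ty": -0.238}, {"gripper": -1, "tx": 0.227, "ty": -0.238}, {"gripper": -1, "tx": 0.227, "ty": -0.238}, {"gripper": -1, "tx": 0.227, "ty": -0.238}, {"gripper": -1, "tx": 0.227, "ty": -0.238}, {"gripper": -1, "tx": 0.227, "ty": -0.238}, {"gripper": -1, "tx": 0.227, "ty": -0.238}, {"gripper": -1, "tx": 0.227, "ty": -0.238}])

```text
$.series[0]: bad value
```

Request:
servo_tool(series=[{"gripper": -1, "tx": 0.227, "ty": -0.238}, {"gripper": -1, "tx": 0.227, "ty": -0.238}, {"gripper": -1, "tx": 0.227, "ty": -0.238}, {"gripper": -1, "tx": 0.227, "ty": -0.238}, {"gripper": -1, "tx": 0.227, "ty": -0.238}, {"gripper": -1, "tx": 0.227, "ty": -0.238}])

```text
$.series[0]: bad value
```

Request:
servo_tool(series=[{"gripper": -1, "wz": -0.117}, {"gripper": -1, "wz": -0.117}, {"gripper": -1, "wz": -0.117}, {"gripper": -1, "wz": -0.117}, {"gripper": -1, "wz": -0.117}, {"gripper": -1, "wz": -0.117}, {"gripper": -1, "wz": -0.117}, {"gripper": -1, "wz": -0.117}, {"gripper": -1, "wz": -0.117}])

```text
$.series[0]: bad value
```

```bash
cat >> h.py <<'E'
from scipy.spatial.transform import Rotation as Ro
def pose():
    s=read_state();w,x,y,z=s['eef_rot'];R=Ro.from_quat([x,y,z,w]).as_matrix()
    return s,np.array(s['eef_pos']),R
def delta(target,yaw):
    "shift (shares of .12) in present tool axes and turn (share of 60deg) to world target with tool down, tool x at yaw deg"
    s,p,R=pose(); d=R.T@(np.array(target)-p)/.12
    y=np.radians(yaw);c,si=np.cos(y),np.sin(y)
    Rt=np.array([[c,si,0],[si,-c,0],[0,0,-1.]])
    w=Ro.from_matrix(R.T@Rt).as_rotvec(degrees=True)/60
    print('t',round(s['t'],2),'pos',p.round(4),'shift',d.round(3),'turn',w.round(3),'F',np.round(s['ft_force'],1)); return d,w
E
python3 - <<'E'
from h import *
import pickle
delta((.445,.035,.15),76.5)
s,p,R=pose()
c=camera_params('wrist'); im,d=grab_frame('wrist'); save(im,'w1.png'); pickle.dump((im,d,c),open('w1.pkl','wb'))
print(R.T@(-c['R'].T@c['t']-p), c['R']@R, c['vertical_fov'])
E
```

```text
t 0.1 pos [ 0.1211 -0.5105  0.2306] shift [ 3.675 -3.799  0.677] turn [-1.000e-03 -1.000e-03 -1.053e+00] F [-0.  -0.5  0. ]
[ 0.07442808 -0.00022382 -0.14255459] [[-1.61043252e-04  9.99999331e-01  1.14568712e-03]
 [-9.56578254e-01  1.79889460e-04 -2.91475576e-01]
 [-2.91475587e-01 -1.14287956e-03  9.56577585e-01]] 68.03396977410941
```

Request:
servo_tool(series=[{"gripper": -1, "tx": 0.227, "ty": -0.238, "tz": 0, "wx": 0, "wy": 0, "wz": 0}, {"gripper": -1, "tx": 0.227, "ty": -0.238, "tz": 0, "wx": 0, "wy": 0, "wz": 0}, {"gripper": -1, "tx": 0.227, "ty": -0.238, "tz": 0, "wx": 0, "wy": 0, "wz": 0}, {"gripper": -1, "tx": 0.227, "ty": -0.238, "tz": 0, "wx": 0, "wy": 0, "wz": 0}, {"gripper": -1, "tx": 0.227, "ty": -0.238, "tz": 0, "wx": 0, "wy": 0, "wz": 0}, {"gripper": -1, "tx": 0.227, "ty": -0.238, "tz": 0, "wx": 0, "wy": 0, "wz": 0}, {"gripper": -1, "tx": 0.227, "ty": -0.238, "tz": 0, "wx": 0, "wy": 0, "wz": 0}, {"gripper": -1, "tx": 0.227, "ty": -0.238, "tz": 0, "wx": 0, "wy": 0, "wz": 0}])

```text
t: 0.82
eef_pos: [0.2807, -0.2365, 0.2312]
eef_rot: [0.0, 0.993, 0.116, 0.0]
ft_force: [1.8, -0.4, 0.0]
grip_width: 0.998
finger_force: 0.0
```

Request:
servo_tool(series=[{"gripper": -1, "tx": 0.227, "ty": -0.238, "tz": 0, "wx": 0, "wy": 0, "wz": 0}, {"gripper": -1, "tx": 0.227, "ty": -0.238, "tz": 0, "wx": 0, "wy": 0, "wz": 0}, {"gripper": -1, "tx": 0.227, "ty": -0.238, "tz": 0, "wx": 0, "wy": 0, "wz": 0}, {"gripper": -1, "tx": 0.227, "ty": -0.238, "tz": 0, "wx": 0, "wy": 0, "wz": 0}, {"gripper": -1, "tx": 0.227, "ty": -0.238, "tz": 0, "wx": 0, "wy": 0, "wz": 0}, {"gripper": -1, "tx": 0.227, "ty": -0.238, "tz": 0, "wx": 0, "wy": 0, "wz": 0}, {"gripper": -1, "tx": 0.227, "ty": -0.238, "tz": 0, "wx": 0, "wy": 0, "wz": 0}, {"gripper": -1, "tx": 0.227, "ty": -0.238, "tz": 0, "wx": 0, "wy": 0, "wz": 0}])

```text
t: 1.48
eef_pos: [0.4402, 0.0365, 0.2312]
eef_rot: [0.0, 0.993, 0.116, 0.0]
ft_force: [0.7, -0.7, 0.2]
grip_width: 1.002
finger_force: 0.0
```

Request:
servo_tool(series=[{"gripper": -1, "tx": 0, "ty": 0, "tz": 0, "wx": 0, "wy": 0, "wz": -0.117}, {"gripper": -1, "tx": 0, "ty": 0, "tz": 0, "wx": 0, "wy": 0, "wz": -0.117}, {"gripper": -1, "tx": 0, "ty": 0, "tz": 0, "wx": 0, "wy": 0, "wz": -0.117}, {"gripper": -1, "tx": 0, "ty": 0, "tz": 0, "wx": 0, "wy": 0, "wz": -0.117}, {"gripper": -1, "tx": 0, "ty": 0, "tz": 0, "wx": 0, "wy": 0, "wz": -0.117}, {"gripper": -1, "tx": 0, "ty": 0, "tz": 0, "wx": 0, "wy": 0, "wz": -0.117}, {"gripper": -1, "tx": 0, "ty": 0, "tz": 0, "wx": 0, "wy": 0, "wz": -0.117}, {"gripper": -1, "tx": 0, "ty": 0, "tz": 0, "wx": 0, "wy": 0, "wz": -0.117}, {"gripper": -1, "tx": 0, "ty": 0, "tz": 0, "wx": 0, "wy": 0, "wz": -0.117}])

```text
t: 2.23
eef_pos: [0.4396, 0.0344, 0.231]
eef_rot: [-0.0, 0.783, 0.622, -0.0]
ft_force: [-0.7, -0.2, -0.2]
grip_width: 1.004
finger_force: 0.0
```

```bash
python3 - <<'E'
from h import *
import pickle
delta((.4465,.035,.15),76.5)
c=camera_params('wrist'); im,d=grab_frame('wrist'); save(cv2.convertScaleAbs(im,alpha=1.4),'w1.png'); pickle.dump((im,d,c),open('w1.pkl','wb'))
E
```

```text
t 2.23 pos [0.4396 0.0344 0.231 ] shift [0.018 0.055 0.675] turn [-0.     0.     0.006] F [-0.7 -0.2 -0.2]
```

View pics/w1.png

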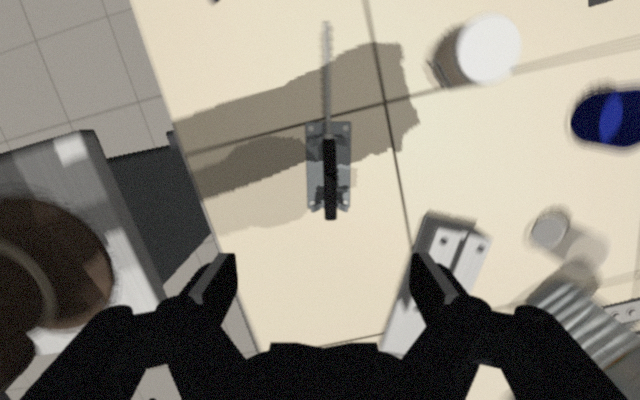

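The wrist view shows the handle from (329,138) to (330,218), the hook end at (327,22), and the base corners at (306,122), (351,122), (350,211) and (306,211).

```bash
python3 - <<'E'
from h import *
import pickle
im,d,p=pickle.load(open('w1.pkl','rb'))
q={n:ray_hit(p,u,v,z) for n,u,v,z in [('h1',329,138,.064),('h2',330.5,218,.064),('hook',327,22,.041),('sA',306,122,.006),('sB',351,122,.006),('sC',350,211,.006),('sD',306,211,.006)]}
for n in q: print(n,q[n].round(4))
m=(q['h1']+q['h2'])/2;print(m, 'yaw',[np.degrees(np.arctan2(*(q[a]-q[b])[[1,0]])) for a,b in (('h1','h2'),('hook','h2'),('sA','sD'),('sB','sC'))], sum(q[k] for k in('sA','sB','sC','sD'))/4, np.linalg.norm(q['h1']-q['h2']))
h=.45*0+m
# model check: project handle/tape
im,d,pt=pickle.load(open('top.pkl','rb')); print('tape',ray_hit(pt,461,259,.019))
delta((h[0],h[1],.15),77)
E
```

```text
h1 [0.4563 0.0806 0.064 ]
h2 [ 0.4386 -0.0049  0.064 ]
hook [0.4799 0.1914 0.041 ]
sA [0.4335 0.1004 0.006 ]
sB [0.4862 0.0881 0.006 ]
sC [ 0.4621 -0.0222  0.006 ]
sD [ 0.406  -0.0091  0.006 ]
[0.4474228  0.03781115 0.064     ] yaw [np.float64(78.27642611908246), np.float64(78.10186468656214), np.float64(75.93158516361102), np.float64(77.70843365372379)] [0.44694866 0.03933056 0.006     ] 0.08731066887999923
tape [ 0.3821123  -0.28515632  0.019     ]
t 2.28 pos [0.4396 0.0344 0.2311] shift [0.043 0.057 0.675] turn [-0.     0.     0.003] F [-0.2  0.3 -0.2]
```

Request:
servo_tool(series=[{"gripper": -1, "tx": 0.048, "ty": 0.054, "tz": 0.2, "wx": 0, "wy": 0, "wz": -0.006}, {"gripper": -1, "tx": 0, "ty": 0, "tz": 0.3, "wx": 0, "wy": 0, "wz": 0}, {"gripper": -1, "tx": 0, "ty": 0, "tz": 0.3, "wx": 0, "wy": 0, "wz": 0}, {"gripper": -1, "tx": 0, "ty": 0, "tz": 0.3, "wx": 0, "wy": 0, "wz": 0}, {"gripper": -1, "tx": 0, "ty": 0, "tz": 0.25, "wx": 0, "wy": 0, "wz": 0}, {"gripper": -1, "tx": 0, "ty": 0, "tz": 0.15, "wx": 0, "wy": 0, "wz": 0}, {"gripper": -1, "tx": 0, "ty": 0, "tz": 0.125, "wx": 0, "wy": 0, "wz": 0}, {"gripper": -1, "tx": 0, "ty": 0, "tz": 0, "wx": 0, "wy": 0, "wz": 0}])

```text
t: 2.95
eef_pos: [0.4448, 0.0382, 0.0331]
eef_rot: [-0.002, 0.784, 0.621, -0.002]
ft_force: [-0.6, -0.4, -0.0]
grip_width: 1.0
finger_force: 0.0
```

Request:
servo_tool(force=30, series=[{"gripper": 1, "tx": 0, "ty": 0, "tz": 0, "wx": 0, "wy": 0, "wz": 0}, {"gripper": 1, "tx": 0, "ty": 0, "tz": 0, "wx": 0, "wy": 0, "wz": 0}, {"gripper": 1, "tx": 0, "ty": 0, "tz": 0, "wx": 0, "wy": 0, "wz": 0}, {"gripper": 1, "tx": 0, "ty": 0, "tz": 0, "wx": 0, "wy": 0, "wz": 0}, {"gripper": 1, "tx": 0, "ty": 0, "tz": 0, "wx": 0, "wy": 0, "wz": 0}, {"gripper": 1, "tx": 0, "ty": 0, "tz": 0, "wx": 0, "wy": 0, "wz": 0}, {"gripper": 1, "tx": 0, "ty": 0, "tz": 0, "wx": 0, "wy": 0, "wz": 0}, {"gripper": 1, "tx": 0, "ty": 0, "tz": 0, "wx": 0, "wy": 0, "wz": 0}])

```text
t: 3.62
eef_pos: [0.448, 0.0385, 0.037]
eef_rot: [0.0, 0.783, 0.622, 0.001]
ft_force: [-1.5, 0.4, 6.5]
grip_width: 0.158
finger_force: 30.7
```

Request:
servo_tool(force=110, series=[{"gripper": 1, "tx": 0, "ty": 0, "tz": 0, "wx": 0, "wy": 0, "wz": 0}, {"gripper": 1, "tx": 0, "ty": 0, "tz": 0, "wx": 0, "wy": 0, "wz": 0}, {"gripper": 1, "tx": 0, "ty": 0, "tz": 0, "wx": 0, "wy": 0, "wz": 0}, {"gripper": 1, "tx": 0, "ty": 0, "tz": 0, "wx": 0, "wy": 0, "wz": 0}])

```text
t: 3.95
eef_pos: [0.4481, 0.0385, 0.0372]
eef_rot: [0.0, 0.783, 0.622, 0.001]
ft_force: [-0.9, -0.2, 6.9]
grip_width: 0.142
finger_force: 107.5
```

Request:
servo_tool(series=[{"gripper": 1, "tx": 0, "ty": 0, "tz": -0.05, "wx": 0, "wy": 0, "wz": 0}, {"gripper": 1, "tx": 0, "ty": 0, "tz": -0.1, "wx": 0, "wy": 0, "wz": 0}, {"gripper": 1, "tx": 0, "ty": 0, "tz": -0.2, "wx": 0, "wy": 0, "wz": 0}, {"gripper": 1, "tx": 0, "ty": 0, "tz": -0.25, "wx": 0, "wy": 0, "wz": 0}, {"gripper": 1, "tx": 0, "ty": 0, "tz": -0.25, "wx": 0, "wy": 0, "wz": 0}, {"gripper": 1, "tx": 0, "ty": 0, "tz": 0, "wx": 0, "wy": 0, "wz": 0}])

```text
t: 4.45
eef_pos: [0.45, 0.0387, 0.1439]
eef_rot: [0.002, 0.783, 0.622, 0.003]
ft_force: [1.3, 0.4, -0.8]
grip_width: 0.142
finger_force: 107.4
```

```bash
python3 - <<'E'
from h import *
import pickle
y=63.1;G=np.array([.532,-.1815,0]);gx=np.array([np.cos(np.radians(y)),np.sin(np.radians(y)),0])
# handle centre at guide x=-200 first
delta(G+gx*(-.20)+[0,0,.12],y)
c=camera_params('wrist'); im,d=grab_frame('wrist'); pickle.dump((im,d,c),open('w2.pkl','wb')); save(cv2.convertScaleAbs(im,alpha=1.4),'w2.png')
E
```

```text
t 4.45 pos [0.45   0.0387 0.1439] shift [-3.251  0.684  0.196] turn [ 0.007 -0.003  0.23 ] F [ 1.3  0.4 -0.8]
```

View pics/w2.png

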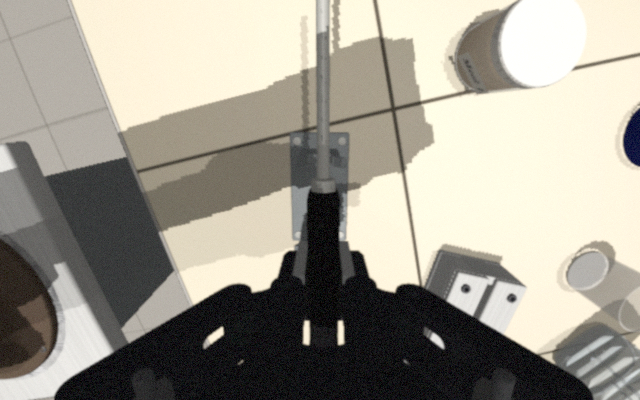

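The pick is held in line with the hand: ferrule at (322,183), shank leaving the picture at (322,0). Next I go above the guide for a closer look at it.

```bash
python3 - <<'E'
from h import *
y=63.1;G=np.array([.532,-.1815,0]);gx=np.array([np.cos(np.radians(y)),np.sin(np.radians(y)),0])
delta(G+gx*(-.08)+[0,0,.17],y)
E
```

```text
t 4.5 pos [0.4493 0.0386 0.1414] shift [-2.277  0.93  -0.238] turn [ 0.005 -0.002  0.23 ] F [-0.6  0.2 -1.2]
```

Request:
servo_tool(series=[{"gripper": 1, "tx": -0.285, "ty": 0.116, "tz": -0.03, "wx": 0, "wy": 0, "wz": 0}, {"gripper": 1, "tx": -0.285, "ty": 0.116, "tz": -0.03, "wx": 0, "wy": 0, "wz": 0}, {"gripper": 1, "tx": -0.285, "ty": 0.116, "tz": -0.03, "wx": 0, "wy": 0, "wz": 0}, {"gripper": 1, "tx": -0.285, "ty": 0.116, "tz": -0.03, "wx": 0, "wy": 0, "wz": 0}, {"gripper": 1, "tx": -0.285, "ty": 0.116, "tz": -0.03, "wx": 0, "wy": 0, "wz": 0}, {"gripper": 1, "tx": -0.285, "ty": 0.116, "tz": -0.03, "wx": 0, "wy": 0, "wz": 0}, {"gripper": 1, "tx": -0.285, "ty": 0.116, "tz": -0.03, "wx": 0, "wy": 0, "wz": 0}, {"gripper": 1, "tx": -0.285, "ty": 0.116, "tz": -0.03, "wx": 0, "wy": 0, "wz": 0}])

```text
t: 5.17
eef_pos: [0.4931, -0.2549, 0.1659]
eef_rot: [-0.001, 0.783, 0.622, -0.0]
ft_force: [0.7, 0.1, -0.2]
grip_width: 0.137
finger_force: 107.4
```

Request:
servo_tool(series=[{"gripper": 1, "tx": 0, "ty": 0, "tz": 0, "wx": 0, "wy": 0, "wz": 0.115}, {"gripper": 1, "tx": 0, "ty": 0, "tz": 0, "wx": 0, "wy": 0, "wz": 0.115}, {"gripper": 1, "tx": 0, "ty": 0, "tz": 0, "wx": 0, "wy": 0, "wz": 0}, {"gripper": 1, "tx": 0, "ty": 0, "tz": 0, "wx": 0, "wy": 0, "wz": 0}, {"gripper": 1, "tx": 0, "ty": 0, "tz": 0, "wx": 0, "wy": 0, "wz": 0}])

```text
t: 5.58
eef_pos: [0.4934, -0.2528, 0.1664]
eef_rot: [-0.001, 0.851, 0.525, -0.0]
ft_force: [0.5, 0.7, 0.0]
grip_width: 0.142
finger_force: 107.3
```

```bash
python3 - <<'E'
from h import *
import pickle
y=63.1;G=np.array([.532,-.1815,0]);gx=np.array([np.cos(np.radians(y)),np.sin(np.radians(y)),0])
delta(G+gx*(-.08)+[0,0,.17],y)
c=camera_params('wrist'); im,d=grab_frame('wrist'); pickle.dump((im,d,c),open('w3.pkl','wb')); save(cv2.convertScaleAbs(im,alpha=1.0),'w3.png')
E
```

```text
t 5.58 pos [ 0.4934 -0.2528  0.1664] shift [ 0.009  0.018 -0.03 ] turn [-0.001 -0.     0.003] F [0.5 0.7 0. ]
```

View pics/w3.png

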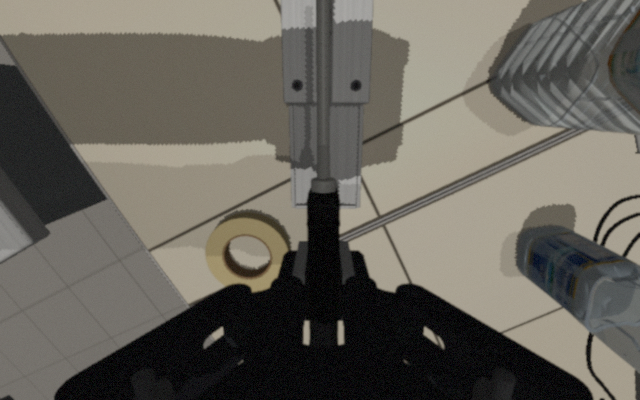

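Block front edge corners are at (284,103) and (370,103), screws at (297,85) and (356,85), and landing end corners at (292,206) and (359,207). The block's sides leave the top of the picture near columns 281 and 374.

```bash
python3 - <<'E'
from h import *
import pickle
im,d,p=pickle.load(open('w3.pkl','rb'))
# refine front edge / side columns by gradients
g=cv2.cvtColor(cv2.GaussianBlur(im,(3,3),0),cv2.COLOR_BGR2GRAY).astype(int)
for r in (10,30,50,70,95): print(r,'L',270+np.argsort(-abs(np.diff(g[r,270:300])))[:3],'R',355+np.argsort(-abs(np.diff(g[r,355:385])))[:3])
for r in (120,140,180,195): print(r,'L',280+np.argsort(-abs(np.diff(g[r,280:305])))[:3],'R',350+np.argsort(-abs(np.diff(g[r,350:375])))[:3])
for c in (288,305,350,365): print(c, 95+np.argsort(-abs(np.diff(g[95:115,c])))[:3], 195+np.argsort(-abs(np.diff(g[195:215,c])))[:3])
q={n:ray_hit(p,u,v,z) for n,u,v,z in [('f1',284.5,103,.05),('f2',369.5,103,.05),('b1',297,85,.05),('b2',356,85,.05),('l1',292,206.5,.013),('l2',359,206.5,.013)]}
for n in q: print(n,q[n].round(4))
m=(q['f1']+q['f2'])/2; l=(q['l1']+q['l2'])/2
print(m,l,np.degrees(np.arctan2(*(m-l)[[1,0]])),np.linalg.norm((m-l)[:2]), np.linalg.norm(q['f1']-q['f2']),np.linalg.norm(q['l1']-q['l2']))
for a,b in(('f1','f2'),('b1','b2'),('l1','l2')): print(np.degrees(np.arctan2(*(q[b]-q[a])[[1,0]]))+90)
E
```

```text
10 L [277 280 281] R [373 371 374]
30 L [280 281 282] R [380 381 378]
50 L [282 280 279] R [369 372 371]
70 L [283 281 280] R [368 371 370]
95 L [284 281 282] R [367 368 370]
120 L [303 287 292] R [357 359 356]
140 L [303 292 288] R [363 362 364]
180 L [290 289 284] R [360 363 364]
195 L [295 293 296] R [370 366 367]
288 [101 102 105] [195 198 200]
305 [101 102  95] [205 202 204]
350 [102 101 105] [205 203 202]
365 [101 104 103] [195 196 198]
f1 [ 0.5011 -0.1651  0.05  ]
f2 [ 0.5644 -0.197   0.05  ]
b1 [ 0.5171 -0.1573  0.05  ]
b2 [ 0.5603 -0.1791  0.05  ]
l1 [ 0.4544 -0.2564  0.013 ]
l2 [ 0.5173 -0.288   0.013 ]
[ 0.53273579 -0.18105474  0.05      ] [ 0.48586316 -0.27222961  0.013     ] 62.792486940725986 0.10251780982214621 0.07086483721768237 0.07031907038018395
63.27929538846371
63.270772443178494
63.315516029515855
```

```bash
cat >> h.py <<'E'
Y=63.2;G=np.array([.5325,-.1813,0]);gx=np.array([np.cos(np.radians(Y)),np.sin(np.radians(Y)),0]);gy=np.array([-gx[1],gx[0],0])
def gd(x,y,z): return delta(G+gx*x+gy*y+[0,0,z],Y)
def tip():
    s,p,R=pose(); t=p+R@np.array([.160,0,.0165])-G; F=np.array(s['ft_force'])
    print('t',round(s['t'],2),'tip in guide mm',(1e3*np.array([t@gx,t@gy,t[2]])).round(1),'F guide',np.array([F@gx,F@gy,F[2]]).round(1),'M',np.round(s['wrist_torque'],2))
E
python3 -c "
from h import *
gd(-.205,0,.166);gd(-.205,0,.036);tip()"
```

```text
t 5.63 pos [ 0.4935 -0.2528  0.1666] shift [-1.03   0.021  0.005] turn [-0.001 -0.     0.001] F [-0.3  0.6 -1.5]
t 5.63 pos [ 0.4935 -0.2528  0.1666] shift [-1.03   0.022  1.088] turn [-0.001 -0.     0.001] F [-0.3  0.6 -1.5]
t 5.63 tip in guide mm [ 78.7   2.7 150.1] F guide [ 0.4  0.5 -1.5] M [-0.01  0.01 -0.01]
```

Request:
servo_tool(series=[{"gripper": 1, "tx": -0.2, "ty": 0.022, "tz": 0, "wx": 0, "wy": 0, "wz": 0}, {"gripper": 1, "tx": -0.25, "ty": 0, "tz": 0, "wx": 0, "wy": 0, "wz": 0}, {"gripper": 1, "tx": -0.25, "ty": 0, "tz": 0, "wx": 0, "wy": 0, "wz": 0}, {"gripper": 1, "tx": -0.25, "ty": 0, "tz": 0.1, "wx": 0, "wy": 0, "wz": 0}, {"gripper": 1, "tx": -0.08, "ty": 0, "tz": 0.2, "wx": 0, "wy": 0, "wz": 0}, {"gripper": 1, "tx": 0, "ty": 0, "tz": 0.25, "wx": 0, "wy": 0, "wz": 0}, {"gripper": 1, "tx": 0, "ty": 0, "tz": 0.25, "wx": 0, "wy": 0, "wz": 0}, {"gripper": 1, "tx": 0, "ty": 0, "tz": 0.15, "wx": 0, "wy": 0, "wz": 0}, {"gripper": 1, "tx": 0, "ty": 0, "tz": 0.08, "wx": 0, "wy": 0, "wz": 0}, {"gripper": 1, "tx": 0, "ty": 0, "tz": 0.0, "wx": 0, "wy": 0, "wz": 0}])

```text
t: 6.47
eef_pos: [0.439, -0.3633, 0.0412]
eef_rot: [-0.002, 0.852, 0.524, -0.001]
ft_force: [0.0, 0.7, -0.9]
grip_width: 0.141
finger_force: 107.4
```

```bash
python3 - <<'E'
from h import *
import pickle
gd(-.205,0,.036);tip()
a,p=grab_frame('scene')[0],camera_params('scene')
b=grab_frame('top')[0]; 
s,pp,R=pose()
print(proj(p,[pp+R@np.array([.16,0,.0165]),G+[0,0,.008]]),proj(camera_params('top'),[pp+R@np.array([.16,0,.0165]),G+[0,0,.008]]))
u,v=proj(p,G+[0,0,.02])[0].astype(int)
A=cv2.resize(a[v-50:v+50,u-65:u+65],None,fx=6,fy=6,interpolation=cv2.INTER_CUBIC)
save(cv2.convertScaleAbs(A,alpha=1.2),'s2.png');print(u,v)
E
```

```text
t 6.47 pos [ 0.439  -0.3633  0.0412] shift [-0.004  0.012  0.044] turn [-0.004 -0.001 -0.   ] F [ 0.   0.7 -0.9]
t 6.47 tip in guide mm [-44.5   1.4  24.9] F guide [ 0.7  0.3 -0.9] M [-0.03  0.01 -0.01]
[[411.60807157 185.63803993]
 [396.29001059 190.09718741]] [[435.8762093  208.85234008]
 [418.85515149 202.2432598 ]]
396 187
```

View pics/s2.png

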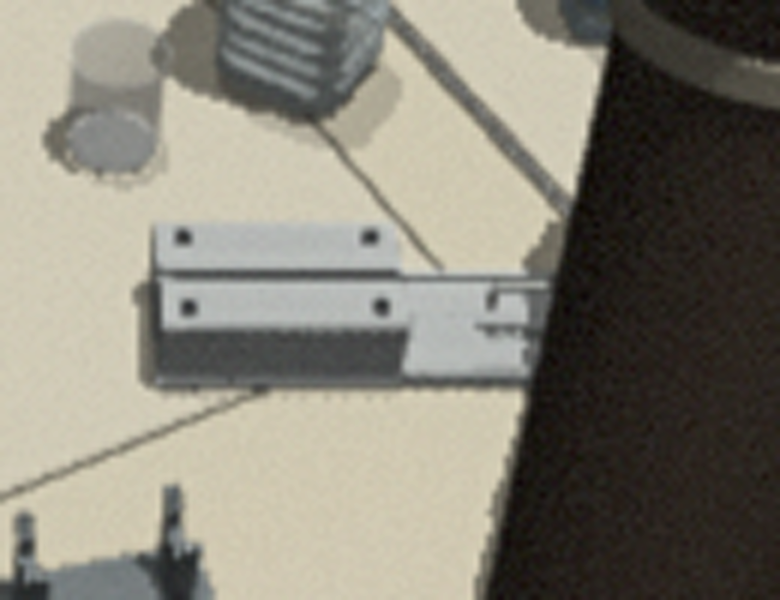

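The crop shows the hook over the landing plate, with its tip near (490,308). It appears lower than predicted, so I'll touch the landing plate gently to calibrate its height.

Request:
servo_tool(series=[{"gripper": 1, "tx": 0, "ty": 0.012, "tz": 0.015, "wx": 0, "wy": 0, "wz": 0}, {"gripper": 1, "tx": 0, "ty": 0, "tz": 0.015, "wx": 0, "wy": 0, "wz": 0}, {"gripper": 1, "tx": 0, "ty": 0, "tz": 0.015, "wx": 0, "wy": 0, "wz": 0}, {"gripper": 1, "tx": 0, "ty": 0, "tz": 0, "wx": 0, "wy": 0, "wz": 0}, {"gripper": 1, "tx": 0, "ty": 0, "tz": 0, "wx": 0, "wy": 0, "wz": 0}])

```text
t: 6.98
eef_pos: [0.4415, -0.3654, 0.0384]
eef_rot: [0.0, 0.852, 0.523, 0.0]
ft_force: [0.8, 0.8, -0.7]
grip_width: 0.142
finger_force: 107.4
```

Request:
servo_tool(series=[{"gripper": 1, "tx": 0, "ty": 0, "tz": 0.015, "wx": 0, "wy": 0, "wz": 0}, {"gripper": 1, "tx": 0, "ty": 0, "tz": 0.015, "wx": 0, "wy": 0, "wz": 0}, {"gripper": 1, "tx": 0, "ty": 0, "tz": 0, "wx": 0, "wy": 0, "wz": 0}])

```text
t: 7.23
eef_pos: [0.4413, -0.3652, 0.0341]
eef_rot: [-0.0, 0.852, 0.523, -0.0]
ft_force: [-0.2, 0.2, -0.6]
grip_width: 0.141
finger_force: 107.4
```

```bash
python3 -c "
from h import *
tip()"
```

```text
t 7.23 tip in guide mm [-45.3  -1.8  17.6] F guide [ 0.1  0.3 -0.6] M [-0.03  0.07  0.03]
```

Request:
servo_tool(series=[{"gripper": 1, "tx": 0, "ty": -0.015, "tz": 0.015, "wx": 0, "wy": 0, "wz": 0}, {"gripper": 1, "tx": 0, "ty": 0, "tz": 0.015, "wx": 0, "wy": 0, "wz": 0}, {"gripper": 1, "tx": 0, "ty": 0, "tz": 0, "wx": 0, "wy": 0, "wz": 0}, {"gripper": 1, "tx": 0, "ty": 0, "tz": 0, "wx": 0, "wy": 0, "wz": 0}])

```text
t: 7.57
eef_pos: [0.4397, -0.3644, 0.0307]
eef_rot: [-0.0, 0.852, 0.523, -0.0]
ft_force: [0.2, -0.1, -1.1]
grip_width: 0.142
finger_force: 107.4
```

Request:
servo_tool(series=[{"gripper": 1, "tx": 0, "ty": 0, "tz": 0.015, "wx": 0, "wy": 0, "wz": 0}, {"gripper": 1, "tx": 0, "ty": 0, "tz": 0, "wx": 0, "wy": 0, "wz": 0}, {"gripper": 1, "tx": 0, "ty": 0, "tz": 0, "wx": 0, "wy": 0, "wz": 0}])

```text
t: 7.82
eef_pos: [0.4398, -0.3645, 0.029]
eef_rot: [-0.0, 0.852, 0.523, -0.0]
ft_force: [-0.4, 0.1, -1.3]
grip_width: 0.145
finger_force: 107.4
```

Request:
servo_tool(series=[{"gripper": 1, "tx": 0, "ty": 0, "tz": 0.01, "wx": 0, "wy": 0, "wz": 0}, {"gripper": 1, "tx": 0, "ty": 0, "tz": 0, "wx": 0, "wy": 0, "wz": 0}, {"gripper": 1, "tx": 0, "ty": 0, "tz": 0, "wx": 0, "wy": 0, "wz": 0}])

```text
t: 8.07
eef_pos: [0.4398, -0.3645, 0.0278]
eef_rot: [-0.0, 0.852, 0.523, -0.0]
ft_force: [0.6, 0.3, -0.5]
grip_width: 0.145
finger_force: 107.4
```

```bash
python3 -c "
from h import *
tip()"
```

```text
t 8.07 tip in guide mm [-45.3  -0.2  11.3] F guide [ 0.5 -0.4 -0.5] M [ 0.04 -0.03  0.02]
```

Request:
servo_tool(series=[{"gripper": 1, "tx": 0, "ty": 0, "tz": 0.01, "wx": 0, "wy": 0, "wz": 0}, {"gripper": 1, "tx": 0, "ty": 0, "tz": 0, "wx": 0, "wy": 0, "wz": 0}, {"gripper": 1, "tx": 0, "ty": 0, "tz": 0, "wx": 0, "wy": 0, "wz": 0}])

```text
t: 8.32
eef_pos: [0.4398, -0.3645, 0.0266]
eef_rot: [-0.0, 0.852, 0.523, -0.0]
ft_force: [0.8, -0.8, -1.0]
grip_width: 0.139
finger_force: 107.4
```

Request:
servo_tool(series=[{"gripper": 1, "tx": 0, "ty": 0, "tz": 0.01, "wx": 0, "wy": 0, "wz": 0}, {"gripper": 1, "tx": 0, "ty": 0, "tz": 0, "wx": 0, "wy": 0, "wz": 0}, {"gripper": 1, "tx": 0, "ty": 0, "tz": 0, "wx": 0, "wy": 0, "wz": 0}])

```text
t: 8.57
eef_pos: [0.4398, -0.3645, 0.0254]
eef_rot: [-0.0, 0.852, 0.523, -0.0]
ft_force: [-1.0, 0.0, -0.7]
grip_width: 0.143
finger_force: 107.4
```

Request:
servo_tool(series=[{"gripper": 1, "tx": 0, "ty": 0, "tz": 0.008, "wx": 0, "wy": 0, "wz": 0}, {"gripper": 1, "tx": 0, "ty": 0, "tz": 0, "wx": 0, "wy": 0, "wz": 0}, {"gripper": 1, "tx": 0, "ty": 0, "tz": 0, "wx": 0, "wy": 0, "wz": 0}])

```text
t: 8.82
eef_pos: [0.4399, -0.3646, 0.0246]
eef_rot: [0.0, 0.852, 0.523, 0.0]
ft_force: [0.8, -0.4, 0.5]
grip_width: 0.14
finger_force: 107.4
```

```bash
python3 -c "
from h import *
tip()"
```

```text
t 8.82 tip in guide mm [-45.4  -0.3   8.1] F guide [ 0.  -0.9  0.5] M [-0.01  0.    0.  ]
```

Request:
servo_tool(series=[{"gripper": 1, "tx": 0, "ty": 0, "tz": 0.006, "wx": 0, "wy": 0, "wz": 0}, {"gripper": 1, "tx": 0, "ty": 0, "tz": 0, "wx": 0, "wy": 0, "wz": 0}])

```text
t: 8.98
eef_pos: [0.4399, -0.3646, 0.0239]
eef_rot: [0.0, 0.852, 0.523, 0.0]
ft_force: [0.2, -0.6, -0.0]
grip_width: 0.144
finger_force: 107.5
```

Request:
servo_tool(series=[{"gripper": 1, "tx": 0, "ty": 0, "tz": -0.05, "wx": 0, "wy": 0, "wz": 0}, {"gripper": 1, "tx": 0, "ty": 0, "tz": -0.045, "wx": 0, "wy": 0, "wz": 0}, {"gripper": 1, "tx": 0, "ty": 0, "tz": 0, "wx": 0, "wy": 0, "wz": 0}, {"gripper": 1, "tx": 0, "ty": 0, "tz": 0, "wx": 0, "wy": 0, "wz": 0}])

```text
t: 9.32
eef_pos: [0.4402, -0.3648, 0.0359]
eef_rot: [0.001, 0.852, 0.523, 0.0]
ft_force: [0.2, -1.2, -0.4]
grip_width: 0.143
finger_force: 107.4
```

```bash
python3 - <<'E'
from h import *
tip(); gd(-.160+.03,0,.0355)
b,d=grab_frame('top'); p=camera_params('top'); s,pp,R=pose()
T=pp+R@np.array([.16,0,.0])  # shank end top ~z
q=proj(p,[G+gx*.005+[0,0,.05],G+gx*.117+[0,0,.05],pp+R@np.array([.160,0,0])]);print(q)
c=b[175:225,372:472];save(cv2.convertScaleAbs(cv2.resize(c,None,fx=8,fy=8,interpolation=cv2.INTER_CUBIC),alpha=1.3),'t2.png')
E
```

```text
t 9.32 tip in guide mm [-45.4  -0.7  19.4] F guide [-1.  -0.7 -0.4] M [-0.05  0.03 -0.02]
t 9.32 pos [ 0.4402 -0.3648  0.0359] shift [ 0.629 -0.004  0.003] turn [ 0.001  0.    -0.002] F [ 0.2 -1.2 -0.4]
[[419.95413429 199.80820551]
 [380.90257836 180.6860039 ]
 [436.54347402 208.78888379]]
```

View pics/t2.png

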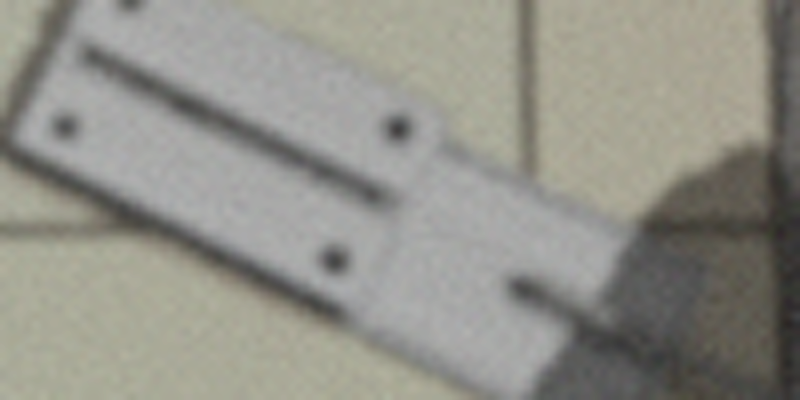

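The top crop shows the slit from (90,52) to (385,200) and the hook's end at (515,287), seemingly a few mm off to +y. I'll measure that at sub-pixel level.

```bash
python3 - <<'E'
from h import *
b,d=grab_frame('top'); p=camera_params('top'); s,pp,R=pose(); tip()
g=255-cv2.cvtColor(b,cv2.COLOR_BGR2GRAY).astype(float)
def cen(c,v,h=4):
    r=np.arange(int(round(v))-h,int(round(v))+h+1); w=g[r,c]; w=np.clip(w-np.sort(w)[:4].mean()-6,0,None); return (w*r).sum()/w.sum() if w.sum()>0 else np.nan
def ana(c0,c1,v0,sl,z,nm):
    o=[]
    for c in range(c0,c1):
        v=cen(c,v0+sl*(c-c0))
        X=ray_hit(p,c,v,z)-G; o.append((1e3*X@gx,1e3*X@gy))
    o=np.array(o); k=np.polyfit(o[:,0],o[:,1],1); print(nm,o.round(1)[::3].tolist(),'slope deg',np.degrees(np.arctan(k[0])),'y at 0',k[1], 'y end',np.polyval(k,-45))
ana(385,418,175+58/8,.5,.05,'slit')
ana(438,450,175+291/8,.54,pp[2]+.004,'shank')
w=cv2.cvtColor(grab_frame('wrist')[0],cv2.COLOR_BGR2GRAY)
for r in range(2,180,25): print(r, np.array(w[r,308:340]).tolist())
E
```

```text
t 9.42 tip in guide mm [-45.3  -0.2  18.8] F guide [-1.5 -0.6 -1.1] M [-0.03  0.01 -0.01]
slit [[105.2, 0.0], [96.4, 0.3], [88.0, -0.1], [79.1, 0.4], [70.4, 0.6], [62.1, -0.1], [53.4, 0.2], [44.8, 0.2], [36.3, -0.1], [27.7, 0.1], [19.2, -0.1]] slope deg 0.10945481349689248 y at 0 0.012445039656200205 y end -0.07352067441444238
shank [[-50.7, 4.0], [-59.7, 4.8], [-70.6, 9.8], [-79.0, 9.4]] slope deg -9.655767338007728 y at 0 -4.451835685424377 y end 3.2044045939210646
2 [109, 105, 104, 105, 96, 82, 76, 74, 70, 75, 79, 84, 88, 92, 98, 99, 96, 89, 89, 83, 78, 85, 100, 109, 110, 112, 107, 111, 110, 112, 110, 110]
27 [107, 107, 106, 106, 97, 84, 76, 76, 72, 70, 79, 81, 88, 94, 101, 103, 97, 92, 90, 84, 81, 91, 103, 109, 112, 109, 112, 111, 112, 113, 111, 110]
52 [105, 107, 107, 101, 98, 87, 83, 76, 74, 75, 79, 83, 85, 91, 102, 102, 96, 93, 88, 84, 80, 85, 98, 104, 107, 104, 105, 105, 105, 104, 104, 104]
77 [111, 111, 112, 113, 109, 96, 88, 80, 73, 71, 76, 80, 84, 90, 99, 104, 98, 93, 90, 83, 84, 91, 102, 107, 112, 110, 112, 113, 112, 110, 115, 112]
102 [111, 106, 96, 84, 79, 80, 79, 82, 77, 76, 75, 78, 89, 90, 99, 101, 98, 92, 88, 85, 83, 96, 109, 113, 113, 111, 114, 111, 114, 112, 114, 115]
127 [110, 112, 105, 95, 85, 80, 81, 76, 76, 74, 73, 80, 86, 91, 99, 102, 97, 92, 90, 83, 85, 96, 107, 111, 112, 112, 113, 111, 111, 110, 111, 111]
152 [45, 43, 44, 43, 46, 52, 53, 62, 64, 64, 70, 78, 78, 77, 79, 80, 87, 84, 83, 79, 76, 77, 76, 82, 88, 89, 89, 87, 86, 80, 69, 62]
177 [82, 82, 80, 82, 80, 72, 72, 69, 67, 66, 70, 74, 76, 73, 74, 80, 84, 84, 80, 76, 75, 73, 76, 88, 94, 99, 104, 108, 112, 113, 109, 110]
```

```bash
python3 - <<'E'
from h import *
p=camera_params('top')
b=np.mean([grab_frame('top')[0].astype(np.float32) for _ in range(10)],0)
x=np.arange(0,120,2.)
for z in (.016,):
  for y in (-.001,.0,.002):
    uv=proj(p,[G+gx*a*1e-3+gy*y+[0,0,z] for a in x]).astype(np.float32)
    print(z,y,[ (int(a),int(v)) for a,v in zip(x,cv2.remap(cv2.cvtColor(b,cv2.COLOR_BGR2GRAY),uv[:,0],uv[:,1],cv2.INTER_LINEAR).ravel())])
c=b[175:212,372:428];cv2.imwrite('pics/t3.png',cv2.convertScaleAbs(cv2.resize(c,None,fx=14,fy=14,interpolation=cv2.INTER_CUBIC),alpha=2.2,beta=-60))
E
```

```text
0.016 -0.001 [(0, 112), (2, 109), (4, 107), (6, 105), (8, 105), (10, 107), (12, 108), (14, 109), (16, 110), (18, 109), (20, 108), (22, 107), (24, 106), (26, 106), (28, 109), (30, 108), (32, 109), (34, 108), (36, 106), (38, 106), (40, 105), (42, 105), (44, 107), (46, 108), (48, 107), (50, 107), (52, 107), (54, 105), (56, 106), (58, 107), (60, 105), (62, 105), (64, 103), (66, 100), (68, 100), (70, 100), (72, 98), (74, 98), (76, 97), (78, 100), (80, 103), (82, 105), (84, 106), (86, 105), (88, 105), (90, 104), (92, 103), (94, 105), (96, 107), (98, 109), (100, 112), (102, 112), (104, 112), (106, 111), (108, 107), (110, 108), (112, 112), (114, 118), (116, 122), (118, 120)]
0.016 0.0 [(0, 116), (2, 114), (4, 113), (6, 112), (8, 112), (10, 113), (12, 114), (14, 115), (16, 115), (18, 115), (20, 114), (22, 113), (24, 114), (26, 113), (28, 114), (30, 115), (32, 114), (34, 114), (36, 114), (38, 112), (40, 112), (42, 114), (44, 113), (46, 114), (48, 114), (50, 113), (52, 113), (54, 113), (56, 113), (58, 114), (60, 114), (62, 112), (64, 110), (66, 109), (68, 107), (70, 108), (72, 109), (74, 108), 
[... 229 characters left out ...]
116, 124), (118, 121)]
0.016 0.002 [(0, 123), (2, 123), (4, 124), (6, 123), (8, 122), (10, 123), (12, 123), (14, 124), (16, 124), (18, 123), (20, 123), (22, 124), (24, 123), (26, 123), (28, 124), (30, 124), (32, 124), (34, 124), (36, 123), (38, 123), (40, 124), (42, 123), (44, 123), (46, 123), (48, 122), (50, 123), (52, 123), (54, 122), (56, 124), (58, 124), (60, 122), (62, 123), (64, 123), (66, 120), (68, 120), (70, 123), (72, 122), (74, 122), (76, 122), (78, 121), (80, 122), (82, 123), (84, 123), (86, 123), (88, 124), (90, 123), (92, 123), (94, 124), (96, 123), (98, 124), (100, 126), (102, 125), (104, 125), (106, 125), (108, 124), (110, 124), (112, 125), (114, 126), (116, 126), (118, 123)]
```

View pics/t3.png

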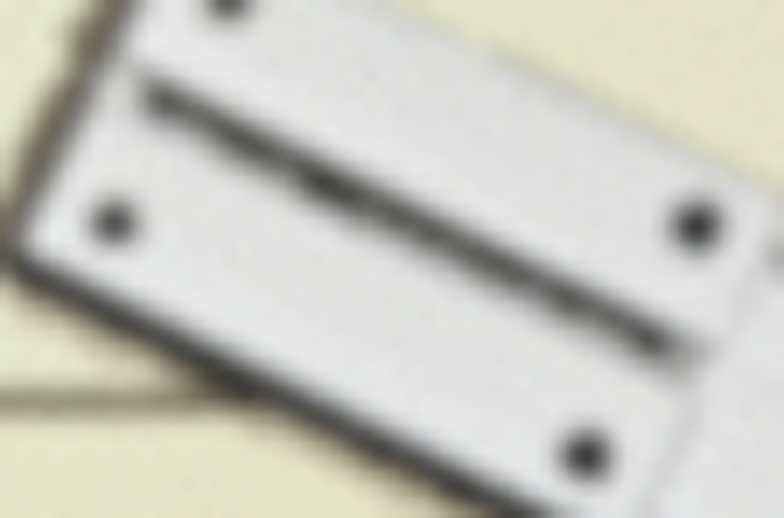

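The averaged slit view shows a dark patch at about x = 66 to 78 mm (crop 325,188), with the lighter key body beyond it ending at about 96 mm. That puts the eye at about 72.5 mm. I'll insert the hook above the key.

Request:
servo_tool(series=[{"gripper": 1, "tx": 0.07, "ty": 0, "tz": 0.008, "wx": 0, "wy": 0, "wz": 0}, {"gripper": 1, "tx": 0.14, "ty": 0, "tz": 0, "wx": 0, "wy": 0, "wz": 0}, {"gripper": 1, "tx": 0.14, "ty": 0, "tz": 0, "wx": 0, "wy": 0, "wz": 0}, {"gripper": 1, "tx": 0.14, "ty": 0, "tz": 0, "wx": 0, "wy": 0, "wz": 0}, {"gripper": 1, "tx": 0, "ty": 0, "tz": 0, "wx": 0, "wy": 0, "wz": 0}])

```text
t: 10.38
eef_pos: [0.4675, -0.3095, 0.0342]
eef_rot: [-0.0, 0.852, 0.524, 0.0]
ft_force: [-0.5, -1.0, -1.4]
grip_width: 0.142
finger_force: 107.4
```

```bash
python3 -c "
from h import *
tip()"
```

```text
t 10.38 tip in guide mm [16.2  0.3 17.9] F guide [-1.1  0.  -1.4] M [ 0.02  0.   -0.01]
```

Request:
servo_tool(series=[{"gripper": 1, "tx": 0.1, "ty": 0, "tz": 0, "wx": 0, "wy": 0, "wz": 0}, {"gripper": 1, "tx": 0.1, "ty": 0, "tz": 0, "wx": 0, "wy": 0, "wz": 0}, {"gripper": 1, "tx": 0.1, "ty": 0, "tz": 0, "wx": 0, "wy": 0, "wz": 0}, {"gripper": 1, "tx": 0.1, "ty": 0, "tz": 0, "wx": 0, "wy": 0, "wz": 0}, {"gripper": 1, "tx": 0.07, "ty": 0, "tz": 0, "wx": 0, "wy": 0, "wz": 0}, {"gripper": 1, "tx": 0, "ty": 0, "tz": 0, "wx": 0, "wy": 0, "wz": 0}, {"gripper": 1, "tx": 0, "ty": 0, "tz": 0, "wx": 0, "wy": 0, "wz": 0}])

```text
t: 10.97
eef_pos: [0.4922, -0.2613, 0.0342]
eef_rot: [0.0, 0.852, 0.524, -0.0]
ft_force: [-0.6, -0.1, -0.3]
grip_width: 0.14
finger_force: 107.4
```

Request:
servo_tool(series=[{"gripper": 1, "tx": 0, "ty": 0, "tz": 0.01, "wx": 0, "wy": 0, "wz": 0}, {"gripper": 1, "tx": 0, "ty": 0, "tz": 0.01, "wx": 0, "wy": 0, "wz": 0}, {"gripper": 1, "tx": 0, "ty": 0, "tz": 0, "wx": 0, "wy": 0, "wz": 0}, {"gripper": 1, "tx": 0, "ty": 0, "tz": 0, "wx": 0, "wy": 0, "wz": 0}])

```text
t: 11.3
eef_pos: [0.4919, -0.2622, 0.0319]
eef_rot: [-0.0, 0.852, 0.523, 0.0]
ft_force: [0.1, -0.0, -0.6]
grip_width: 0.141
finger_force: 107.5
```

```bash
python3 -c "
from h import *
tip()"
```

```text
t 11.3 tip in guide mm [69.5 -0.7 15.4] F guide [ 0.  -0.1 -0.6] M [ 0.11 -0.12 -0.06]
```

Request:
servo_tool(series=[{"gripper": 1, "tx": 0.02, "ty": -0.003, "tz": 0, "wx": 0, "wy": 0, "wz": 0}, {"gripper": 1, "tx": 0, "ty": 0, "tz": 0.01, "wx": 0, "wy": 0, "wz": 0}, {"gripper": 1, "tx": 0, "ty": 0, "tz": 0, "wx": 0, "wy": 0, "wz": 0}, {"gripper": 1, "tx": 0, "ty": 0, "tz": 0, "wx": 0, "wy": 0, "wz": 0}])

```text
t: 11.63
eef_pos: [0.4927, -0.2593, 0.0305]
eef_rot: [-0.0, 0.852, 0.523, -0.0]
ft_force: [1.0, 0.3, 0.3]
grip_width: 0.14
finger_force: 107.4
```

Request:
servo_tool(series=[{"gripper": 1, "tx": 0, "ty": 0, "tz": 0.01, "wx": 0, "wy": 0, "wz": 0}, {"gripper": 1, "tx": 0, "ty": 0, "tz": 0, "wx": 0, "wy": 0, "wz": 0}, {"gripper": 1, "tx": 0, "ty": 0, "tz": 0, "wx": 0, "wy": 0, "wz": 0}])

```text
t: 11.88
eef_pos: [0.4927, -0.2594, 0.0293]
eef_rot: [-0.0, 0.852, 0.523, -0.0]
ft_force: [0.4, 0.4, -0.8]
grip_width: 0.141
finger_force: 107.4
```

Request:
servo_tool(series=[{"gripper": 1, "tx": 0, "ty": 0, "tz": 0.01, "wx": 0, "wy": 0, "wz": 0}, {"gripper": 1, "tx": 0, "ty": 0, "tz": 0, "wx": 0, "wy": 0, "wz": 0}, {"gripper": 1, "tx": 0, "ty": 0, "tz": 0, "wx": 0, "wy": 0, "wz": 0}])

```text
t: 12.13
eef_pos: [0.4927, -0.2595, 0.0282]
eef_rot: [0.0, 0.852, 0.523, -0.0]
ft_force: [-0.2, 0.4, -1.2]
grip_width: 0.141
finger_force: 107.4
```

```bash
python3 -c "
from h import *
tip()"
```

```text
t 12.13 tip in guide mm [72.2 -0.1 11.7] F guide [ 0.2  0.3 -1.2] M [ 0.15 -0.09 -0.03]
```

Request:
servo_tool(series=[{"gripper": 1, "tx": 0, "ty": 0, "tz": 0.01, "wx": 0, "wy": 0, "wz": 0}, {"gripper": 1, "tx": 0, "ty": 0, "tz": 0, "wx": 0, "wy": 0, "wz": 0}, {"gripper": 1, "tx": 0, "ty": 0, "tz": 0, "wx": 0, "wy": 0, "wz": 0}])

```text
t: 12.38
eef_pos: [0.4927, -0.2595, 0.027]
eef_rot: [-0.0, 0.852, 0.523, -0.0]
ft_force: [-0.2, 1.0, -0.9]
grip_width: 0.143
finger_force: 107.4
```

Request:
servo_tool(series=[{"gripper": 1, "tx": 0, "ty": 0.01, "tz": 0, "wx": 0, "wy": 0, "wz": 0}, {"gripper": 1, "tx": 0, "ty": 0.01, "tz": 0, "wx": 0, "wy": 0, "wz": 0}, {"gripper": 1, "tx": 0, "ty": 0.01, "tz": 0, "wx": 0, "wy": 0, "wz": 0}, {"gripper": 1, "tx": 0, "ty": 0.01, "tz": 0, "wx": 0, "wy": 0, "wz": 0}, {"gripper": 1, "tx": 0, "ty": 0, "tz": 0, "wx": 0, "wy": 0, "wz": 0}, {"gripper": 1, "tx": 0, "ty": 0, "tz": 0, "wx": 0, "wy": 0, "wz": 0}])

```text
t: 12.88
eef_pos: [0.4971, -0.2618, 0.027]
eef_rot: [0.0, 0.852, 0.523, -0.0]
ft_force: [0.3, 0.9, -1.6]
grip_width: 0.139
finger_force: 107.3
```

```bash
python3 -c "
from h import *
tip()"
```

```text
t 12.88 tip in guide mm [72.2 -5.1 10.5] F guide [ 0.9  0.2 -1.6] M [-0.    0.06 -0.02]
```

Request:
servo_tool(series=[{"gripper": 1, "tx": 0, "ty": 0.01, "tz": 0, "wx": 0, "wy": 0, "wz": 0}, {"gripper": 1, "tx": 0, "ty": 0, "tz": 0, "wx": 0, "wy": 0, "wz": 0}, {"gripper": 1, "tx": 0, "ty": 0, "tz": 0, "wx": 0, "wy": 0, "wz": 0}])

```text
t: 13.13
eef_pos: [0.4981, -0.2623, 0.027]
eef_rot: [-0.0, 0.852, 0.523, -0.0]
ft_force: [-1.0, 0.3, -0.3]
grip_width: 0.138
finger_force: 107.3
```

Request:
servo_tool(series=[{"gripper": 1, "tx": 0, "ty": 0.008, "tz": 0, "wx": 0, "wy": 0, "wz": 0}, {"gripper": 1, "tx": 0, "ty": 0, "tz": 0, "wx": 0, "wy": 0, "wz": 0}, {"gripper": 1, "tx": 0, "ty": 0, "tz": 0, "wx": 0, "wy": 0, "wz": 0}])

```text
t: 13.38
eef_pos: [0.4987, -0.2626, 0.027]
eef_rot: [-0.0, 0.852, 0.523, -0.0]
ft_force: [-1.0, 0.9, -0.8]
grip_width: 0.135
finger_force: 107.4
```

```bash
python3 -c "
from h import *
tip()"
```

```text
t 13.38 tip in guide mm [72.2 -6.8 10.4] F guide [ 0.3  1.3 -0.8] M [0.11 0.23 0.2 ]
```

Request:
servo_tool(series=[{"gripper": 1, "tx": -0.01, "ty": 0, "tz": 0, "wx": 0, "wy": 0, "wz": 0}, {"gripper": 1, "tx": -0.01, "ty": 0, "tz": 0, "wx": 0, "wy": 0, "wz": 0}, {"gripper": 1, "tx": -0.01, "ty": 0, "tz": 0, "wx": 0, "wy": 0, "wz": 0}, {"gripper": 1, "tx": -0.01, "ty": 0, "tz": 0, "wx": 0, "wy": 0, "wz": 0}, {"gripper": 1, "tx": 0, "ty": 0, "tz": 0, "wx": 0, "wy": 0, "wz": 0}, {"gripper": 1, "tx": 0, "ty": 0, "tz": 0, "wx": 0, "wy": 0, "wz": 0}])

```text
t: 13.88
eef_pos: [0.4966, -0.267, 0.027]
eef_rot: [-0.0, 0.852, 0.523, -0.0]
ft_force: [-1.3, 1.2, -0.5]
grip_width: 0.14
finger_force: 107.4
```

```bash
python3 -c "
from h import *
tip()"
```

```text
t 13.88 tip in guide mm [67.3 -7.  10.5] F guide [ 0.5  1.8 -0.5] M [0.27 0.3  0.26]
```

Request:
servo_tool(series=[{"gripper": 1, "tx": -0.01, "ty": 0, "tz": 0, "wx": 0, "wy": 0, "wz": 0}, {"gripper": 1, "tx": -0.01, "ty": 0, "tz": 0, "wx": 0, "wy": 0, "wz": 0}, {"gripper": 1, "tx": 0, "ty": 0, "tz": 0, "wx": 0, "wy": 0, "wz": 0}, {"gripper": 1, "tx": 0, "ty": 0, "tz": 0, "wx": 0, "wy": 0, "wz": 0}])

```text
t: 14.22
eef_pos: [0.4956, -0.2692, 0.027]
eef_rot: [0.0, 0.852, 0.523, -0.0]
ft_force: [-0.9, 1.5, 0.2]
grip_width: 0.141
finger_force: 107.4
```

```bash
python3 -c "
from h import *
tip()"
```

```text
t 14.22 tip in guide mm [64.9 -7.  10.5] F guide [1.  1.5 0.2] M [0.32 0.32 0.18]
```

Request:
servo_tool(series=[{"gripper": 1, "tx": -0.01, "ty": 0, "tz": 0, "wx": 0, "wy": 0, "wz": 0}, {"gripper": 1, "tx": -0.01, "ty": 0, "tz": 0, "wx": 0, "wy": 0, "wz": 0}, {"gripper": 1, "tx": 0, "ty": 0, "tz": 0, "wx": 0, "wy": 0, "wz": 0}])

```text
t: 14.47
eef_pos: [0.4951, -0.27, 0.0268]
eef_rot: [-0.001, 0.852, 0.523, 0.001]
ft_force: [1.0, 6.3, -1.7]
grip_width: 0.144
finger_force: 107.3
```

```bash
sed -i "s/'M',np.round(s\['wrist_torque'\],2))/'M',np.array([s['wrist_torque']@gx,s['wrist_torque']@gy,s['wrist_torque'][2]]).round(2))/" h.py; python3 -c "
from h import *
tip()"
```

```text
t 14.47 tip in guide mm [64.  -6.8 10.8] F guide [ 6.1  1.9 -1.7] M [ 0.33 -1.32  0.19]
```

Request:
servo_tool(series=[{"gripper": 1, "tx": -0.01, "ty": 0, "tz": 0, "wx": 0, "wy": 0, "wz": 0}, {"gripper": 1, "tx": -0.01, "ty": 0, "tz": 0, "wx": 0, "wy": 0, "wz": 0}, {"gripper": 1, "tx": 0, "ty": 0, "tz": 0, "wx": 0, "wy": 0, "wz": 0}])

```text
t: 14.72
eef_pos: [0.4944, -0.2706, 0.0266]
eef_rot: [-0.002, 0.852, 0.524, 0.003]
ft_force: [3.4, 11.4, -2.7]
grip_width: 0.141
finger_force: 107.3
```

```bash
python3 -c "
from h import *
tip()"
```

```text
t 14.72 tip in guide mm [63.2 -6.3 11.1] F guide [11.8  2.1 -2.7] M [ 0.39 -2.46  0.25]
```

The stop is on the -y wall: blocked at hook x of about 64. I'll release and shift to +y.

Request:
servo_tool(series=[{"gripper": 1, "tx": 0.02, "ty": 0, "tz": 0, "wx": 0, "wy": 0, "wz": 0}, {"gripper": 1, "tx": 0.022, "ty": 0, "tz": 0, "wx": 0, "wy": 0, "wz": 0}, {"gripper": 1, "tx": 0, "ty": -0.02, "tz": 0, "wx": 0, "wy": 0, "wz": 0}, {"gripper": 1, "tx": 0, "ty": -0.02, "tz": 0, "wx": 0, "wy": 0, "wz": 0}, {"gripper": 1, "tx": 0, "ty": -0.02, "tz": 0, "wx": 0, "wy": 0, "wz": 0}, {"gripper": 1, "tx": 0, "ty": -0.02, "tz": 0, "wx": 0, "wy": 0, "wz": 0}, {"gripper": 1, "tx": 0, "ty": -0.015, "tz": 0, "wx": 0, "wy": 0, "wz": 0}, {"gripper": 1, "tx": 0, "ty": 0, "tz": 0, "wx": 0, "wy": 0, "wz": 0}, {"gripper": 1, "tx": 0, "ty": 0, "tz": 0, "wx": 0, "wy": 0, "wz": 0}])

```text
t: 15.47
eef_pos: [0.4855, -0.2638, 0.0272]
eef_rot: [0.0, 0.852, 0.523, 0.0]
ft_force: [0.5, -0.2, -0.9]
grip_width: 0.144
finger_force: 107.5
```

```bash
python3 -c "
from h import *
tip()"
```

```text
t 15.47 tip in guide mm [65.2  4.4 10.7] F guide [ 0.  -0.6 -0.9] M [-0.07  0.01 -0.03]
```

Push on to the +y wall.

Request:
servo_tool(series=[{"gripper": 1, "tx": 0, "ty": -0.01, "tz": 0, "wx": 0, "wy": 0, "wz": 0}, {"gripper": 1, "tx": 0, "ty": -0.008, "tz": 0, "wx": 0, "wy": 0, "wz": 0}, {"gripper": 1, "tx": 0, "ty": 0, "tz": 0, "wx": 0, "wy": 0, "wz": 0}])

```text
t: 15.72
eef_pos: [0.4838, -0.2628, 0.0271]
eef_rot: [0.0, 0.852, 0.523, 0.0]
ft_force: [-0.6, -0.6, -2.2]
grip_width: 0.144
finger_force: 107.6
```

```bash
python3 -c "
from h import *
tip()"
```

```text
t 15.72 tip in guide mm [65.3  6.4 10.6] F guide [-0.7  0.3 -2.2] M [-0.16 -0.04 -0.11]
```

Request:
servo_tool(series=[{"gripper": 1, "tx": -0.01, "ty": 0, "tz": 0, "wx": 0, "wy": 0, "wz": 0}, {"gripper": 1, "tx": -0.01, "ty": 0, "tz": 0, "wx": 0, "wy": 0, "wz": 0}, {"gripper": 1, "tx": -0.01, "ty": 0, "tz": 0, "wx": 0, "wy": 0, "wz": 0}, {"gripper": 1, "tx": 0, "ty": 0, "tz": 0, "wx": 0, "wy": 0, "wz": 0}])

```text
t: 16.05
eef_pos: [0.482, -0.2661, 0.027]
eef_rot: [-0.0, 0.852, 0.523, 0.0]
ft_force: [-0.3, -0.3, -0.4]
grip_width: 0.143
finger_force: 107.6
```

```bash
python3 -c "
from h import *
tip()"
```

```text
t 16.05 tip in guide mm [61.6  6.5 10.5] F guide [-0.4  0.1 -0.4] M [-0.09 -0.13 -0.07]
```

Request:
servo_tool(series=[{"gripper": 1, "tx": -0.01, "ty": 0, "tz": 0, "wx": 0, "wy": 0, "wz": 0}, {"gripper": 1, "tx": -0.01, "ty": 0, "tz": 0, "wx": 0, "wy": 0, "wz": 0}, {"gripper": 1, "tx": -0.01, "ty": 0, "tz": 0, "wx": 0, "wy": 0, "wz": 0}, {"gripper": 1, "tx": 0, "ty": 0, "tz": 0, "wx": 0, "wy": 0, "wz": 0}])

```text
t: 16.38
eef_pos: [0.4803, -0.2694, 0.0271]
eef_rot: [0.0, 0.852, 0.523, -0.0]
ft_force: [-0.1, 0.4, -0.9]
grip_width: 0.143
finger_force: 107.6
```

```bash
python3 -c "
from h import *
tip()"
```

```text
t 16.38 tip in guide mm [57.9  6.5 10.5] F guide [ 0.3  0.3 -0.9] M [-0.11  0.   -0.06]
```

Request:
servo_tool(series=[{"gripper": 1, "tx": -0.015, "ty": 0, "tz": 0, "wx": 0, "wy": 0, "wz": 0}, {"gripper": 1, "tx": -0.015, "ty": 0, "tz": 0, "wx": 0, "wy": 0, "wz": 0}, {"gripper": 1, "tx": -0.015, "ty": 0, "tz": 0, "wx": 0, "wy": 0, "wz": 0}, {"gripper": 1, "tx": -0.015, "ty": 0, "tz": 0, "wx": 0, "wy": 0, "wz": 0}])

```text
t: 16.72
eef_pos: [0.4771, -0.2757, 0.027]
eef_rot: [-0.0, 0.852, 0.523, 0.0]
ft_force: [0.7, 0.2, -0.9]
grip_width: 0.142
finger_force: 107.6
```

```bash
python3 -c "
from h import *
tip()"
```

```text
t 16.72 tip in guide mm [50.7  6.5 10.5] F guide [ 0.5 -0.5 -0.9] M [-0.12 -0.22 -0.05]
```

Request:
servo_tool(series=[{"gripper": 1, "tx": -0.015, "ty": 0, "tz": 0, "wx": 0, "wy": 0, "wz": 0}, {"gripper": 1, "tx": -0.015, "ty": 0, "tz": 0, "wx": 0, "wy": 0, "wz": 0}, {"gripper": 1, "tx": -0.015, "ty": 0, "tz": 0, "wx": 0, "wy": 0, "wz": 0}, {"gripper": 1, "tx": -0.015, "ty": 0, "tz": 0, "wx": 0, "wy": 0, "wz": 0}])

```text
t: 17.05
eef_pos: [0.4739, -0.2822, 0.0271]
eef_rot: [0.0, 0.852, 0.523, 0.0]
ft_force: [1.8, 1.0, -0.9]
grip_width: 0.138
finger_force: 107.6
```

```bash
python3 -c "
from h import *
tip()"
```

```text
t 17.05 tip in guide mm [43.5  6.5 10.6] F guide [ 1.7 -1.2 -0.9] M [-0.1  -0.24 -0.11]
```

Request:
servo_tool(series=[{"gripper": 1, "tx": -0.015, "ty": 0, "tz": 0, "wx": 0, "wy": 0, "wz": 0}, {"gripper": 1, "tx": -0.015, "ty": 0, "tz": 0, "wx": 0, "wy": 0, "wz": 0}, {"gripper": 1, "tx": -0.015, "ty": 0, "tz": 0, "wx": 0, "wy": 0, "wz": 0}, {"gripper": 1, "tx": -0.015, "ty": 0, "tz": 0, "wx": 0, "wy": 0, "wz": 0}])

```text
t: 17.38
eef_pos: [0.4706, -0.2886, 0.027]
eef_rot: [-0.0, 0.852, 0.523, -0.0]
ft_force: [-0.1, 0.1, -0.4]
grip_width: 0.147
finger_force: 107.6
```

```bash
python3 -c "
from h import *
tip()"
```

```text
t 17.38 tip in guide mm [36.3  6.5 10.5] F guide [ 0.1  0.2 -0.4] M [-0.16 -0.21 -0.12]
```

Request:
servo_tool(series=[{"gripper": 1, "tx": -0.015, "ty": 0, "tz": 0, "wx": 0, "wy": 0, "wz": 0}, {"gripper": 1, "tx": -0.015, "ty": 0, "tz": 0, "wx": 0, "wy": 0, "wz": 0}, {"gripper": 1, "tx": -0.015, "ty": 0, "tz": 0, "wx": 0, "wy": 0, "wz": 0}, {"gripper": 1, "tx": -0.015, "ty": 0, "tz": 0, "wx": 0, "wy": 0, "wz": 0}])

```text
t: 17.72
eef_pos: [0.4673, -0.295, 0.0271]
eef_rot: [-0.0, 0.852, 0.523, 0.0]
ft_force: [2.0, 1.1, -0.1]
grip_width: 0.147
finger_force: 107.6
```

```bash
python3 -c "
from h import *
tip()"
```

```text
t 17.72 tip in guide mm [29.1  6.6 10.6] F guide [ 1.9 -1.3 -0.1] M [-0.15 -0.22 -0.07]
```

Request:
servo_tool(series=[{"gripper": 1, "tx": -0.015, "ty": 0, "tz": 0, "wx": 0, "wy": 0, "wz": 0}, {"gripper": 1, "tx": -0.015, "ty": 0, "tz": 0, "wx": 0, "wy": 0, "wz": 0}, {"gripper": 1, "tx": -0.015, "ty": 0, "tz": 0, "wx": 0, "wy": 0, "wz": 0}, {"gripper": 1, "tx": -0.01, "ty": 0, "tz": 0, "wx": 0, "wy": 0, "wz": 0}, {"gripper": 1, "tx": 0, "ty": 0, "tz": 0, "wx": 0, "wy": 0, "wz": 0}])

```text
t: 18.13
eef_pos: [0.4643, -0.301, 0.027]
eef_rot: [0.0, 0.852, 0.523, -0.0]
ft_force: [0.8, 0.0, -0.9]
grip_width: 0.14
finger_force: 107.6
```

```bash
python3 -c "
from h import *
tip()"
```

```text
t 18.13 tip in guide mm [22.4  6.6 10.5] F guide [ 0.4 -0.7 -0.9] M [-0.13 -0.04 -0.1 ]
```

Request:
servo_tool(series=[{"gripper": 1, "tx": -0.01, "ty": 0, "tz": 0, "wx": 0, "wy": 0, "wz": 0}, {"gripper": 1, "tx": -0.01, "ty": 0, "tz": 0, "wx": 0, "wy": 0, "wz": 0}, {"gripper": 1, "tx": 0, "ty": 0, "tz": 0, "wx": 0, "wy": 0, "wz": 0}])

```text
t: 18.38
eef_pos: [0.4633, -0.303, 0.027]
eef_rot: [0.0, 0.852, 0.523, -0.0]
ft_force: [1.8, -0.1, -1.4]
grip_width: 0.139
finger_force: 107.6
```

```bash
python3 -c "
from h import *
tip()"
```

```text
t 18.38 tip in guide mm [20.2  6.6 10.5] F guide [ 0.7 -1.7 -1.4] M [-0.1  -0.12 -0.12]
```

Request:
servo_tool(series=[{"gripper": 1, "tx": -0.01, "ty": 0, "tz": 0, "wx": 0, "wy": 0, "wz": 0}, {"gripper": 1, "tx": 0, "ty": 0, "tz": 0, "wx": 0, "wy": 0, "wz": 0}, {"gripper": 1, "tx": 0, "ty": 0, "tz": 0, "wx": 0, "wy": 0, "wz": 0}])

```text
t: 18.63
eef_pos: [0.463, -0.3036, 0.027]
eef_rot: [-0.0, 0.852, 0.523, 0.0]
ft_force: [3.0, 2.4, -0.1]
grip_width: 0.144
finger_force: 107.5
```

```bash
python3 -c "
from h import *
tip()"
```

```text
t 18.63 tip in guide mm [19.5  6.6 10.6] F guide [ 3.5 -1.6 -0.1] M [-0.26 -0.59 -0.13]
```

Request:
servo_tool(series=[{"gripper": 1, "tx": -0.01, "ty": 0, "tz": 0, "wx": 0, "wy": 0, "wz": 0}, {"gripper": 1, "tx": 0, "ty": 0, "tz": 0, "wx": 0, "wy": 0, "wz": 0}, {"gripper": 1, "tx": 0, "ty": 0, "tz": 0, "wx": 0, "wy": 0, "wz": 0}])

```text
t: 18.88
eef_pos: [0.4628, -0.304, 0.0269]
eef_rot: [-0.001, 0.852, 0.523, 0.001]
ft_force: [3.7, 4.9, -1.4]
grip_width: 0.143
finger_force: 107.4
```

```bash
python3 -c "
from h import *
tip()"
```

```text
t 18.88 tip in guide mm [19.1  6.7 10.8] F guide [ 6.  -1.1 -1.4] M [-0.4  -1.3  -0.23]
```

The second stop is on the +y wall, with contact at 19.6 as expected. I'll release and shift to -y.

Request:
servo_tool(series=[{"gripper": 1, "tx": 0.018, "ty": 0, "tz": 0, "wx": 0, "wy": 0, "wz": 0}, {"gripper": 1, "tx": 0, "ty": 0.02, "tz": 0, "wx": 0, "wy": 0, "wz": 0}, {"gripper": 1, "tx": 0, "ty": 0.02, "tz": 0, "wx": 0, "wy": 0, "wz": 0}, {"gripper": 1, "tx": 0, "ty": 0.02, "tz": 0, "wx": 0, "wy": 0, "wz": 0}, {"gripper": 1, "tx": 0, "ty": 0.02, "tz": 0, "wx": 0, "wy": 0, "wz": 0}, {"gripper": 1, "tx": 0, "ty": 0.015, "tz": 0, "wx": 0, "wy": 0, "wz": 0}, {"gripper": 1, "tx": 0, "ty": 0, "tz": 0, "wx": 0, "wy": 0, "wz": 0}, {"gripper": 1, "tx": 0, "ty": 0, "tz": 0, "wx": 0, "wy": 0, "wz": 0}])

```text
t: 19.55
eef_pos: [0.4735, -0.3084, 0.027]
eef_rot: [0.0, 0.852, 0.523, -0.0]
ft_force: [-0.2, -0.1, -1.4]
grip_width: 0.142
finger_force: 107.6
```

```bash
python3 -c "
from h import *
tip()"
```

```text
t 19.55 tip in guide mm [19.9 -5.1 10.5] F guide [-0.2  0.2 -1.4] M [ 0.05  0.02 -0.02]
```

Request:
servo_tool(series=[{"gripper": 1, "tx": 0, "ty": 0.01, "tz": 0, "wx": 0, "wy": 0, "wz": 0}, {"gripper": 1, "tx": 0, "ty": 0.005, "tz": 0, "wx": 0, "wy": 0, "wz": 0}, {"gripper": 1, "tx": 0, "ty": 0, "tz": 0, "wx": 0, "wy": 0, "wz": 0}])

```text
t: 19.8
eef_pos: [0.4749, -0.309, 0.027]
eef_rot: [-0.0, 0.852, 0.523, -0.0]
ft_force: [-0.7, -0.6, -1.2]
grip_width: 0.14
finger_force: 107.6
```

```bash
python3 -c "
from h import *
tip()"
```

```text
t 19.8 tip in guide mm [20.  -6.5 10.5] F guide [-0.9  0.4 -1.2] M [0.11 0.05 0.1 ]
```

Request:
servo_tool(series=[{"gripper": 1, "tx": -0.01, "ty": 0, "tz": 0, "wx": 0, "wy": 0, "wz": 0}, {"gripper": 1, "tx": -0.01, "ty": 0, "tz": 0, "wx": 0, "wy": 0, "wz": 0}, {"gripper": 1, "tx": -0.005, "ty": 0, "tz": 0, "wx": 0, "wy": 0, "wz": 0}, {"gripper": 1, "tx": 0, "ty": 0, "tz": 0, "wx": 0, "wy": 0, "wz": 0}])

```text
t: 20.13
eef_pos: [0.4736, -0.3118, 0.0271]
eef_rot: [-0.0, 0.852, 0.523, 0.0]
ft_force: [-0.9, 1.0, -0.5]
grip_width: 0.141
finger_force: 107.6
```

```bash
python3 -c "
from h import *
tip()"
```

```text
t 20.13 tip in guide mm [17.  -6.6 10.6] F guide [ 0.5  1.3 -0.5] M [ 0.09 -0.04  0.08]
```

Request:
servo_tool(series=[{"gripper": 1, "tx": -0.01, "ty": 0, "tz": 0, "wx": 0, "wy": 0, "wz": 0}, {"gripper": 1, "tx": -0.01, "ty": 0, "tz": 0, "wx": 0, "wy": 0, "wz": 0}, {"gripper": 1, "tx": 0, "ty": 0, "tz": 0, "wx": 0, "wy": 0, "wz": 0}])

```text
t: 20.38
eef_pos: [0.4724, -0.314, 0.027]
eef_rot: [-0.0, 0.852, 0.523, -0.0]
ft_force: [-0.4, 1.0, -0.3]
grip_width: 0.138
finger_force: 107.6
```

```bash
python3 -c "
from h import *
tip()"
```

```text
t 20.38 tip in guide mm [14.5 -6.6 10.5] F guide [ 0.7  0.8 -0.3] M [ 0.1  -0.11  0.1 ]
```

Request:
servo_tool(series=[{"gripper": 1, "tx": -0.015, "ty": 0, "tz": 0, "wx": 0, "wy": 0, "wz": 0}, {"gripper": 1, "tx": -0.015, "ty": 0, "tz": 0, "wx": 0, "wy": 0, "wz": 0}, {"gripper": 1, "tx": -0.015, "ty": 0, "tz": 0, "wx": 0, "wy": 0, "wz": 0}, {"gripper": 1, "tx": -0.015, "ty": 0, "tz": 0, "wx": 0, "wy": 0, "wz": 0}])

```text
t: 20.72
eef_pos: [0.4692, -0.3204, 0.0271]
eef_rot: [-0.0, 0.852, 0.523, 0.0]
ft_force: [-0.1, 0.6, -0.8]
grip_width: 0.144
finger_force: 107.6
```

```bash
python3 -c "
from h import *
tip()"
```

```text
t 20.72 tip in guide mm [ 7.3 -6.6 10.6] F guide [ 0.5  0.4 -0.8] M [ 0.1  -0.14  0.07]
```

Request:
servo_tool(series=[{"gripper": 1, "tx": -0.015, "ty": 0, "tz": 0, "wx": 0, "wy": 0, "wz": 0}, {"gripper": 1, "tx": -0.015, "ty": 0, "tz": 0, "wx": 0, "wy": 0, "wz": 0}, {"gripper": 1, "tx": -0.015, "ty": 0, "tz": 0, "wx": 0, "wy": 0, "wz": 0}, {"gripper": 1, "tx": -0.015, "ty": 0, "tz": 0, "wx": 0, "wy": 0, "wz": 0}])

```text
t: 21.05
eef_pos: [0.466, -0.327, 0.0271]
eef_rot: [0.0, 0.852, 0.523, -0.0]
ft_force: [-0.0, 0.8, -1.0]
grip_width: 0.145
finger_force: 107.6
```

```bash
python3 -c "
from h import *
tip()"
```

```text
t 21.05 tip in guide mm [-0.  -6.7 10.6] F guide [ 0.7  0.4 -1. ] M [ 0.04 -0.1  -0.  ]
```

Request:
servo_tool(series=[{"gripper": 1, "tx": -0.015, "ty": 0, "tz": 0, "wx": 0, "wy": 0, "wz": 0}, {"gripper": 1, "tx": -0.015, "ty": 0, "tz": 0, "wx": 0, "wy": 0, "wz": 0}, {"gripper": 1, "tx": -0.015, "ty": 0, "tz": 0, "wx": 0, "wy": 0, "wz": 0}, {"gripper": 1, "tx": -0.015, "ty": 0, "tz": 0, "wx": 0, "wy": 0, "wz": 0}])

```text
t: 21.38
eef_pos: [0.4627, -0.3333, 0.027]
eef_rot: [-0.0, 0.852, 0.523, -0.0]
ft_force: [-0.1, 0.0, -1.6]
grip_width: 0.143
finger_force: 107.6
```

```bash
python3 -c "
from h import *
tip()"
```

```text
t 21.38 tip in guide mm [-7.1 -6.6 10.5] F guide [-0.   0.1 -1.6] M [-0.01 -0.09 -0.03]
```

Request:
servo_tool(series=[{"gripper": 1, "tx": -0.018, "ty": 0, "tz": 0, "wx": 0, "wy": 0, "wz": 0}, {"gripper": 1, "tx": -0.018, "ty": 0, "tz": 0, "wx": 0, "wy": 0, "wz": 0}, {"gripper": 1, "tx": -0.018, "ty": 0, "tz": 0, "wx": 0, "wy": 0, "wz": 0}, {"gripper": 1, "tx": -0.018, "ty": 0, "tz": 0, "wx": 0, "wy": 0, "wz": 0}, {"gripper": 1, "tx": -0.018, "ty": 0, "tz": 0, "wx": 0, "wy": 0, "wz": 0}, {"gripper": 1, "tx": -0.018, "ty": 0, "tz": 0, "wx": 0, "wy": 0, "wz": 0}])

```text
t: 21.88
eef_pos: [0.4568, -0.3449, 0.0271]
eef_rot: [0.0, 0.852, 0.523, 0.0]
ft_force: [1.3, 1.1, -1.2]
grip_width: 0.144
finger_force: 107.6
```

Request:
servo_tool(series=[{"gripper": 1, "tx": -0.018, "ty": 0, "tz": 0, "wx": 0, "wy": 0, "wz": 0}, {"gripper": 1, "tx": -0.018, "ty": 0, "tz": 0, "wx": 0, "wy": 0, "wz": 0}, {"gripper": 1, "tx": -0.018, "ty": 0, "tz": 0, "wx": 0, "wy": 0, "wz": 0}, {"gripper": 1, "tx": -0.018, "ty": 0, "tz": 0, "wx": 0, "wy": 0, "wz": 0}, {"gripper": 1, "tx": -0.018, "ty": 0, "tz": 0, "wx": 0, "wy": 0, "wz": 0}, {"gripper": 1, "tx": -0.018, "ty": 0, "tz": 0, "wx": 0, "wy": 0, "wz": 0}, {"gripper": 1, "tx": -0.018, "ty": 0, "tz": 0, "wx": 0, "wy": 0, "wz": 0}, {"gripper": 1, "tx": -0.018, "ty": 0, "tz": 0, "wx": 0, "wy": 0, "wz": 0}, {"gripper": 1, "tx": 0, "ty": 0, "tz": 0, "wx": 0, "wy": 0, "wz": 0}])

```text
t: 22.63
eef_pos: [0.4489, -0.3605, 0.0271]
eef_rot: [0.0, 0.852, 0.523, -0.0]
ft_force: [0.0, 0.7, -0.5]
grip_width: 0.145
finger_force: 107.6
```

```bash
python3 - <<'E'
from h import *
tip()
a=grab_frame('scene')[0]; A=cv2.resize(a[150:225,340:450],None,fx=7,fy=7,interpolation=cv2.INTER_CUBIC)
save(cv2.convertScaleAbs(A,alpha=1.2),'s3.png')
E
```

```text
t 22.63 tip in guide mm [-37.6  -6.6  10.5] F guide [ 0.6  0.3 -0.5] M [-0.06  0.05  0.02]
```

View pics/s3.png

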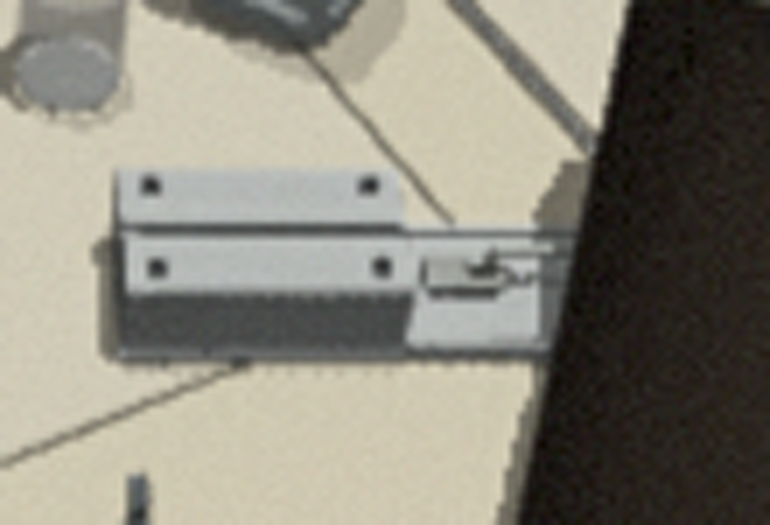

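The key (crop 425–500, 257–293) lies on the landing plate, in front of the block face at about 405. I'll pull a little further for margin, centre the hook in the eye, and lift.

Request:
servo_tool(series=[{"gripper": 1, "tx": -0.018, "ty": 0, "tz": 0, "wx": 0, "wy": 0, "wz": 0}, {"gripper": 1, "tx": -0.018, "ty": 0, "tz": 0, "wx": 0, "wy": 0, "wz": 0}, {"gripper": 1, "tx": -0.018, "ty": 0, "tz": 0, "wx": 0, "wy": 0, "wz": 0}, {"gripper": 1, "tx": -0.018, "ty": 0, "tz": 0, "wx": 0, "wy": 0, "wz": 0}, {"gripper": 1, "tx": -0.018, "ty": 0, "tz": 0, "wx": 0, "wy": 0, "wz": 0}, {"gripper": 1, "tx": 0, "ty": 0, "tz": 0, "wx": 0, "wy": 0, "wz": 0}, {"gripper": 1, "tx": 0.014, "ty": 0, "tz": 0, "wx": 0, "wy": 0, "wz": 0}, {"gripper": 1, "tx": 0.014, "ty": -0.01, "tz": 0, "wx": 0, "wy": 0, "wz": 0}, {"gripper": 1, "tx": 0, "ty": 0, "tz": 0, "wx": 0, "wy": 0, "wz": 0}])

```text
t: 23.43
eef_pos: [0.4446, -0.3658, 0.027]
eef_rot: [-0.0, 0.852, 0.523, -0.0]
ft_force: [0.3, -0.2, -1.1]
grip_width: 0.138
finger_force: 107.6
```

Request:
servo_tool(series=[{"gripper": 1, "tx": 0, "ty": 0, "tz": -0.02, "wx": 0, "wy": 0, "wz": 0}, {"gripper": 1, "tx": 0, "ty": 0, "tz": -0.03, "wx": 0, "wy": 0, "wz": 0}, {"gripper": 1, "tx": 0, "ty": 0, "tz": -0.05, "wx": 0, "wy": 0, "wz": 0}, {"gripper": 1, "tx": 0, "ty": 0, "tz": -0.1, "wx": 0, "wy": 0, "wz": 0}, {"gripper": 1, "tx": 0, "ty": 0, "tz": -0.25, "wx": 0, "wy": 0, "wz": 0}, {"gripper": 1, "tx": 0, "ty": 0, "tz": -0.25, "wx": 0, "wy": 0, "wz": 0}, {"gripper": 1, "tx": 0, "ty": 0, "tz": -0.2, "wx": 0, "wy": 0, "wz": 0}, {"gripper": 1, "tx": 0, "ty": 0, "tz": 0, "wx": 0, "wy": 0, "wz": 0}])

```text
t: 24.1
eef_pos: [0.4468, -0.368, 0.1415]
eef_rot: [0.004, 0.852, 0.523, 0.001]
ft_force: [1.1, -1.0, -0.8]
grip_width: 0.14
finger_force: 107.6
```

```bash
python3 - <<'E'
from h import *
tip()
delta((.449,.0386,.135),76.9)
a=grab_frame('scene')[0]; A=cv2.resize(a[165:225,370:440],None,fx=6,fy=6,interpolation=cv2.INTER_CUBIC)
B=cv2.resize(grab_frame('top')[0][185:230,410:470],None,fx=6,fy=6,interpolation=cv2.INTER_CUBIC)
C=np.zeros((360,790,3),np.uint8);C[:A.shape[0],:A.shape[1]]=A;C[:B.shape[0],425:425+B.shape[1]]=B
save(cv2.convertScaleAbs(C,alpha=1.2),'s4.png')
E
```

```text
t 24.1 tip in guide mm [-45.3  -8.2 124.7] F guide [-0.4 -1.4 -0.8] M [-0.06  0.04  0.  ]
t 24.1 pos [ 0.4468 -0.368   0.1415] shift [ 3.029 -1.518  0.035] turn [ 0.008  0.003 -0.23 ] F [ 1.1 -1.  -0.8]
```

View pics/s4.png

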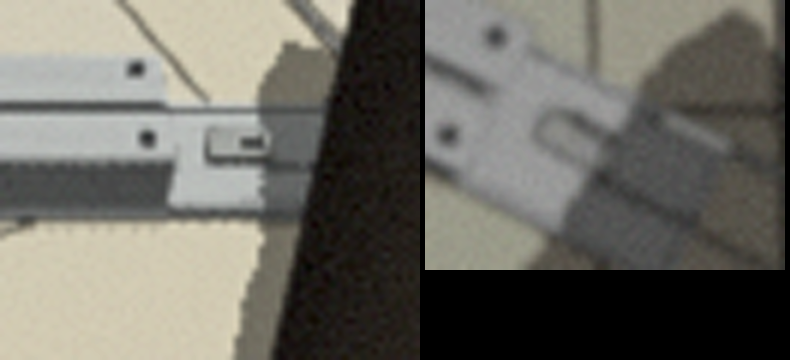

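The key lies free and flat on the landing plate, in both the scene and top crops. Now I return the pick to its stand.

Request:
servo_tool(series=[{"gripper": 1, "tx": 0.252, "ty": -0.1265, "tz": 0, "wx": 0, "wy": 0, "wz": 0}, {"gripper": 1, "tx": 0.252, "ty": -0.1265, "tz": 0, "wx": 0, "wy": 0, "wz": 0}, {"gripper": 1, "tx": 0.252, "ty": -0.1265, "tz": 0, "wx": 0, "wy": 0, "wz": 0}, {"gripper": 1, "tx": 0.252, "ty": -0.1265, "tz": 0, "wx": 0, "wy": 0, "wz": 0}, {"gripper": 1, "tx": 0.252, "ty": -0.1265, "tz": 0, "wx": 0, "wy": 0, "wz": 0}, {"gripper": 1, "tx": 0.252, "ty": -0.1265, "tz": 0, "wx": 0, "wy": 0, "wz": 0}, {"gripper": 1, "tx": 0.252, "ty": -0.1265, "tz": 0, "wx": 0, "wy": 0, "wz": 0}, {"gripper": 1, "tx": 0.252, "ty": -0.1265, "tz": 0, "wx": 0, "wy": 0, "wz": 0}, {"gripper": 1, "tx": 0.252, "ty": -0.1265, "tz": 0, "wx": 0, "wy": 0, "wz": 0}, {"gripper": 1, "tx": 0.252, "ty": -0.1265, "tz": 0, "wx": 0, "wy": 0, "wz": 0}])

```text
t: 25.03
eef_pos: [0.445, -0.0262, 0.1339]
eef_rot: [-0.001, 0.852, 0.523, -0.001]
ft_force: [0.1, 0.3, -2.1]
grip_width: 0.14
finger_force: 107.6
```

Request:
servo_tool(series=[{"gripper": 1, "tx": 0.252, "ty": -0.1265, "tz": 0, "wx": 0, "wy": 0, "wz": 0}, {"gripper": 1, "tx": 0.252, "ty": -0.1265, "tz": 0, "wx": 0, "wy": 0, "wz": 0}, {"gripper": 1, "tx": 0, "ty": 0, "tz": 0, "wx": 0, "wy": 0, "wz": -0.115}, {"gripper": 1, "tx": 0, "ty": 0, "tz": 0, "wx": 0, "wy": 0, "wz": -0.115}, {"gripper": 1, "tx": 0, "ty": 0, "tz": 0, "wx": 0, "wy": 0, "wz": 0}, {"gripper": 1, "tx": 0, "ty": 0, "tz": 0, "wx": 0, "wy": 0, "wz": 0}, {"gripper": 1, "tx": 0, "ty": 0, "tz": 0, "wx": 0, "wy": 0, "wz": 0}])

```text
t: 25.62
eef_pos: [0.4461, 0.0396, 0.1344]
eef_rot: [-0.0, 0.784, 0.62, -0.001]
ft_force: [0.3, -0.9, -0.4]
grip_width: 0.141
finger_force: 107.7
```

```bash
python3 -c "
from h import *
delta((.4481,.0385,.0372),76.93)"
```

```text
t 25.62 pos [0.4461 0.0396 0.1344] shift [-0.005  0.019  0.81 ] turn [-0.001  0.    -0.004] F [ 0.3 -0.9 -0.4]
```

Request:
servo_tool(series=[{"gripper": 1, "tx": -0.005, "ty": 0.019, "tz": 0.15, "wx": 0, "wy": 0, "wz": -0.004}, {"gripper": 1, "tx": 0, "ty": 0, "tz": 0.2, "wx": 0, "wy": 0, "wz": 0}, {"gripper": 1, "tx": 0, "ty": 0, "tz": 0.15, "wx": 0, "wy": 0, "wz": 0}, {"gripper": 1, "tx": 0, "ty": 0, "tz": 0.1, "wx": 0, "wy": 0, "wz": 0}, {"gripper": 1, "tx": 0, "ty": 0, "tz": 0, "wx": 0, "wy": 0, "wz": 0}, {"gripper": 1, "tx": 0, "ty": 0, "tz": 0, "wx": 0, "wy": 0, "wz": 0}])

```text
t: 26.12
eef_pos: [0.448, 0.0382, 0.0626]
eef_rot: [-0.0, 0.783, 0.622, -0.001]
ft_force: [0.7, -0.5, -1.0]
grip_width: 0.137
finger_force: 107.7
```

```bash
python3 -c "
from h import *
delta((.4481,.0385,.0372),76.93)"
```

```text
t 26.12 pos [0.448  0.0382 0.0626] shift [0.002 0.    0.212] turn [-0.002  0.     0.001] F [ 0.7 -0.5 -1. ]
```

Request:
servo_tool(series=[{"gripper": 1, "tx": 0.002, "ty": 0, "tz": 0.03, "wx": 0, "wy": 0, "wz": 0}, {"gripper": 1, "tx": 0, "ty": 0, "tz": 0.03, "wx": 0, "wy": 0, "wz": 0}, {"gripper": 1, "tx": 0, "ty": 0, "tz": 0.03, "wx": 0, "wy": 0, "wz": 0}, {"gripper": 1, "tx": 0, "ty": 0, "tz": 0.03, "wx": 0, "wy": 0, "wz": 0}, {"gripper": 1, "tx": 0, "ty": 0, "tz": 0.03, "wx": 0, "wy": 0, "wz": 0}, {"gripper": 1, "tx": 0, "ty": 0, "tz": 0.03, "wx": 0, "wy": 0, "wz": 0}, {"gripper": 1, "tx": 0, "ty": 0, "tz": 0.02, "wx": 0, "wy": 0, "wz": 0}, {"gripper": 1, "tx": 0, "ty": 0, "tz": 0, "wx": 0, "wy": 0, "wz": 0}])

```text
t: 26.78
eef_pos: [0.4482, 0.039, 0.0384]
eef_rot: [-0.0, 0.782, 0.623, -0.0]
ft_force: [-0.3, 0.2, -0.2]
grip_width: 0.144
finger_force: 107.7
```

```bash
python3 -c "
from h import *
delta((.4481,.0385,.0372),76.93);tip()"
```

```text
t 26.78 pos [0.4482 0.039  0.0384] shift [-0.004  0.     0.01 ] turn [-0.001  0.     0.003] F [-0.3  0.2 -0.2]
t 26.78 tip in guide mm [313.9 213.1  21.8] F guide [-0.   0.4 -0.2] M [ 0.02 -0.05  0.08]
```

Request:
servo_tool(series=[{"gripper": 1, "tx": -0.003, "ty": 0, "tz": 0.008, "wx": 0, "wy": 0, "wz": 0}, {"gripper": 1, "tx": 0, "ty": 0, "tz": 0.006, "wx": 0, "wy": 0, "wz": 0}, {"gripper": 1, "tx": 0, "ty": 0, "tz": 0, "wx": 0, "wy": 0, "wz": 0}])

```text
t: 27.03
eef_pos: [0.4487, 0.0386, 0.0374]
eef_rot: [0.0, 0.782, 0.623, 0.0]
ft_force: [-0.4, 0.6, -0.0]
grip_width: 0.143
finger_force: 107.7
```

```bash
python3 -c "
from h import *
tip();print(read_state()['eef_pos'])"
```

```text
t 27.03 tip in guide mm [313.8 212.5  20.9] F guide [ 0.3  0.6 -0. ] M [-0.    0.07 -0.03]
[0.44866822 0.03863154 0.03738086]
```

Request:
servo_tool(series=[{"gripper": 1, "tx": 0, "ty": 0, "tz": 0.006, "wx": 0, "wy": 0, "wz": 0}, {"gripper": 1, "tx": 0, "ty": 0, "tz": 0, "wx": 0, "wy": 0, "wz": 0}, {"gripper": 1, "tx": 0, "ty": 0, "tz": 0, "wx": 0, "wy": 0, "wz": 0}])

```text
t: 27.28
eef_pos: [0.4487, 0.0386, 0.0372]
eef_rot: [0.0, 0.782, 0.623, 0.0]
ft_force: [-2.4, 0.0, 4.6]
grip_width: 0.143
finger_force: 108.8
```

Request:
servo_tool(force=20, series=[{"gripper": 1, "tx": 0, "ty": 0, "tz": 0, "wx": 0, "wy": 0, "wz": 0}, {"gripper": 0.6, "tx": 0, "ty": 0, "tz": 0, "wx": 0, "wy": 0, "wz": 0}, {"gripper": 0.4, "tx": 0, "ty": 0, "tz": 0, "wx": 0, "wy": 0, "wz": 0}, {"gripper": 0.2, "tx": 0, "ty": 0, "tz": 0, "wx": 0, "wy": 0, "wz": 0}, {"gripper": -0.2, "tx": 0, "ty": 0, "tz": 0, "wx": 0, "wy": 0, "wz": 0}, {"gripper": -0.6, "tx": 0, "ty": 0, "tz": 0, "wx": 0, "wy": 0, "wz": 0}, {"gripper": -1, "tx": 0, "ty": 0, "tz": 0, "wx": 0, "wy": 0, "wz": 0}, {"gripper": -1, "tx": 0, "ty": 0, "tz": 0, "wx": 0, "wy": 0, "wz": 0}, {"gripper": -1, "tx": 0, "ty": 0, "tz": 0, "wx": 0, "wy": 0, "wz": 0}])

```text
t: 28.03
eef_pos: [0.4486, 0.0386, 0.0366]
eef_rot: [-0.0, 0.782, 0.623, -0.0]
ft_force: [0.8, -0.5, 0.6]
grip_width: 0.999
finger_force: 0.0
```

Request:
servo_tool(series=[{"gripper": -1, "tx": 0, "ty": 0, "tz": -0.05, "wx": 0, "wy": 0, "wz": 0}, {"gripper": -1, "tx": 0, "ty": 0, "tz": -0.1, "wx": 0, "wy": 0, "wz": 0}, {"gripper": -1, "tx": 0, "ty": 0, "tz": -0.2, "wx": 0, "wy": 0, "wz": 0}, {"gripper": -1, "tx": 0, "ty": 0, "tz": -0.3, "wx": 0, "wy": 0, "wz": 0}, {"gripper": -1, "tx": 0, "ty": 0, "tz": -0.3, "wx": 0, "wy": 0, "wz": 0}, {"gripper": -1, "tx": 0, "ty": 0, "tz": -0.3, "wx": 0, "wy": 0, "wz": 0}, {"gripper": -1, "tx": 0, "ty": 0, "tz": -0.3, "wx": 0, "wy": 0, "wz": 0}, {"gripper": -1, "tx": 0, "ty": 0, "tz": 0, "wx": 0, "wy": 0, "wz": 0}, {"gripper": -1, "tx": 0, "ty": 0, "tz": 0, "wx": 0, "wy": 0, "wz": 0}])

```text
t: 28.78
eef_pos: [0.4499, 0.0387, 0.2254]
eef_rot: [0.001, 0.782, 0.623, 0.002]
ft_force: [0.2, -0.4, -0.4]
grip_width: 0.998
finger_force: 0.0
```

```bash
python3 - <<'E'
from h import *
s,pp,R=pose();print(pp)
c=camera_params('wrist');im,d=grab_frame('wrist')
# seated check: depth -> height along the handle's predicted line, and across it
yv=np.radians(76.93);hx=np.array([np.cos(yv),np.sin(yv),0]);hy=np.array([-hx[1],hx[0],0]);S=np.array([.4475,.0386,0])
f=200/np.tan(np.radians(c['vertical_fov']/2));v,u=np.mgrid[0:400,0:640]
K=np.array([[f,0,c['cx']],[0,f,c['cy']],[0,0,1]])
n=cv2.undistortPoints(np.stack([u,v],-1).reshape(-1,1,2).astype(float),K,np.array([c['k1'],0,0,0.])).reshape(-1,2)
Z=d.reshape(-1); P=np.c_[n*Z[:,None],Z]; W=(P-c['t'])@c['R']
q=W-S; a=q@hx*1e3; b=q@hy*1e3; ok=(Z>0)&(im.reshape(-1,3).mean(1)<60)&(abs(a)<60)&(abs(b)<25)&(W[:,2]>.055)&(W[:,2]<.08)
print(ok.sum(),'x',np.percentile(a[ok],[1,50,99]).round(1),'y',np.percentile(b[ok],[1,50,99]).round(1),'z',np.percentile(W[ok,2],[1,50,99]).round(4))
for lo in range(-45,45,15):
    m=ok&(a>=lo)&(a<lo+15)
    if m.sum()>5: print(lo,m.sum(),b[m].mean().round(1),np.median(W[m,2]).round(4))
m=(Z>0)&(a>65)&(a<165)&(abs(b)<8)&(W[:,2]>.03)&(W[:,2]<.08)
for lo in range(65,165,25):
    k=m&(a>=lo)&(a<lo+25); print('shank',lo,k.sum(),b[k].mean().round(1) if k.any() else '',np.median(W[k,2]).round(4) if k.any() else '')
E
```

```text
[0.44987066 0.03874242 0.22540811]
1229 x [-43.9   9.2  42.9] y [-17.9  -1.7  18.6] z [0.0562 0.0635 0.0662]
-45 138 -1.0 0.0637
-30 187 -0.9 0.0634
-15 173 -1.8 0.0637
0 181 -1.7 0.0636
15 203 -1.2 0.0636
30 337 -0.3 0.0632
shank 65 150 -1.0 0.0402
shank 90 148 -1.0 0.0405
shank 115 147 -0.6 0.0405
shank 140 112 0.1 0.0404
```

The pick is seated: the handle top is level at about 64 mm, it is centred within 1–2 mm, and the shank is level. The gripper is clear, so I'm handing in.

```bash
python3 -c "
from rig import *
print(finish_job())"
```

```text
the job is handed in; nothing more can be done
None
```

The job is handed in at about 29 s: the key lies flat on the landing plate, wholly outside the slot, and the pick is back on its stand; the highest force I saw against a stop was about 12 N. I viewed 11 pictures, one over the limit of 10.

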